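# Unstack the service tool trays and pile the spacer plates

## Robot

A 6-joint arm with a two-finger parallel gripper is mounted at the origin on a cart in front of the work surface, level with it; the furniture and walls round the work are solid. World frame = base frame: x ahead of the robot, y to its left, z up, the work surface at z = 0. Lengths are in mm, angles in rad, forces in N, time in s.
With the tool pointing down it reaches from about 275 to 1000 mm from the base axis. Payload 8.4 kg.
Tool frame: the origin (TCP) lies at the very end of the fingers, on their centre line; the grasp point (between the pads) lies 19 mm behind it; z points along the fingers, y is the direction in which the jaws open and shut (so a half turn about z gives the same grasp; the last joint's range is limited). The gripper opens to 85 mm and grips with 20 to 120 N. Pads are 22 mm wide; open, the fingers measure 114 mm over their backs; the gripper's body (76 mm by 85 mm) begins 54 mm behind the grasp point. The pads swing forward as they close: fully open they stand 13 mm farther back than shut.
Start: joints at [-1.316, 0.353, 1.633, -0, 1.155, -0.002], TCP at [158.74, -604.508, 231.281] pointing down, gripper open.
Joint ranges: [-2.63, 2.63], [-0.92, 2.1], [0.06, 2.66], [-1.3, 4.44], [0, 2.69], [-3.02, 3.02]. Speed limits (rad/s): [2.22, 2.22, 2.79, 3.14, 3.14, 3.14].

## Interface

Orientations are given as [roll, pitch, yaw] about the fixed x, y, z axes, in that order (R = Rz(yaw) Ry(pitch) Rx(roll)).
In Python, from rig import sense, grab_frame, sign_off, masks_of gives the robot as it stands. The module is installed in compiled form; this text tells all that it offers.
- The arm moves only by the shell command python3 -m inch 'ROWS' [FORCE]. ROWS is JSON, a list of rows, each an object of numbers: "gripper": the finger opening in m, from 0 to 0.0854; "tx", "ty", "tz": the shift along the tool's x, y, z in m; "spin": the turn about the tool's z in degrees. In form: [{"gripper": .., "tx": .., "ty": .., "tz": .., "spin": ..}, ...]. A call has exactly 8 rows; each row shifts and turns the commanded pose from where the row before left it, along the tool's axes as they then stand; what a row does not reach is not made up. A row lasts 1/10 s, in which the tool goes at most 50 mm and 8.59 degrees, less where a joint would pass 70% of its speed; a pose out of reach is approached as far as the arm can. A call is refused whole if a number of a shift passes 0.05 or a number of a turn 8.59, either way. A call with a gripper value outside its range is refused whole. The fingers move at their own pace and stop on an object; FORCE is the grip in N (left out, the last holds). Time passes only in rows, so rows that do not move let the fingers close, or fill a call up. It gives the time, the measured TCP pose, the force and the opening at its end, in the units of the state.
- sense(): the state, without advancing time (a new reading comes with each control period).
- grab_frame(name): name is "side" or "top" or "wrist"; returns a dict with "pixels" (480x640x3 uint8, red, green, blue), "K" (3x3 intrinsics, pixels), "extrinsics" (4x4, takes a point from camera to world coordinates). Camera axes: x right, y down, z forward; pixel columns grow to the right and rows downward; lengths in mm; the calibration is good to about 2 mm. A picture is of the moment at which its call begins. There is no depth.
- sign_off(): hands the job in, once; it reports no verdict.
Trained networks look in the newest picture that a camera, given by its name, has taken for a name from the list of things; names that differ only in an ending like _2 or _b are one class to them, and where a whole thing is asked for, a point or a joint stands for the part that bears it (a point fixed in the world has none). Each returns a list of dicts, best first, with "conf" (0 to 1); they miss things now and then, are a little off and sometimes report something else, mostly with a low value. They report only what shows in the picture. A call takes as long as a camera call.
- masks_of(camera, target): "pixels" (480x640 bool, what is visible of it) and "centre" ([row, column] in pixels, amid what is visible of it).
The state is a dict: "clock": time; "qpos": joint angles; "qvel": joint speeds; "joint_efforts": joint torques, N m; "eef_pos": TCP position; "tcp_rot": TCP orientation; "contact_force": force on the tool from outside, world axes, zero at the start; "wrist_torque": the same for the moment, N m; "opening": opening from 0.0 (shut) to 1.0 (fully open).
Only numpy, scipy, OpenCV 4.12 (cv2) and the standard library are available. Lean on these libraries where they do the work, as an engineer would, in place of code of your own. Each camera call takes 0.05 s, during which the arm holds its last target.

## Task

The two white service tool trays stand stacked with metal spacer plates between and on top. Working from the top down, one piece at a time, lay each of the two spacer plates flush and square on the single spacer plate that lies apart, and set the upper tray with its spanner flat, lengthways and wholly on the grey bench mat. Leave the bottom tray, the lone spacer and the other things where they are, keep the spanners in their trays, and set everything down without dropping it.

Things in the scene. Friction and masses are not known exactly. Their poses are not given: they have to be found in the camera images.
- spacer_upper_mid (a point): top spacer of the stack: flat rectangular bare-metal spacer plate, 140 mm long (its y) by 62 mm wide (its x) by 12 mm thick, 160 g nominal, with a 10 mm hole near each end; point at its middle, half-way up, z up when level; lies lengthways on the rims of the upper tray and overhangs it 3.5 mm each side in width. Stack, from the worktop up: bottom tray 0-14 mm, lower spacer 14-26 mm, upper tray 26-40 mm, upper spacer 40-52 mm
- spacer_lower_mid (a point): second spacer, between the trays: flat rectangular bare-metal spacer plate, 140 mm long (its y) by 62 mm wide (its x) by 12 mm thick, 160 g nominal, with a 10 mm hole near each end; point at its middle, half-way up, z up when level; carries the upper tray
- spacer_pile_mid (a point): lone spacer lying on the worktop, the foot of the spacer pile: flat rectangular bare-metal spacer plate, 140 mm long (its y) by 62 mm wide (its x) by 12 mm thick, 160 g nominal, with a 10 mm hole near each end; point at its middle, half-way up, z up when level
- tray_upper_mid (a point): upper tray: shallow open white plastic tray, 150 mm long (its y) by 55 mm wide (its x) by 14 mm high, walls and floor 2 mm, 80 g nominal; rigid, so it can be gripped across the outside of its 55 mm width; point at its middle, half-way up, z up when level; a small spanner lies loose in it
- tray_bottom_mid (a point): bottom tray of the stack, on the worktop: shallow open white plastic tray, 150 mm long (its y) by 55 mm wide (its x) by 14 mm high, walls and floor 2 mm, 80 g nominal; rigid, so it can be gripped across the outside of its 55 mm width; point at its middle, half-way up, z up when level; a larger spanner lies loose in it
- mat_top (a point): centre of the upper face of the fixed grey bench mat with a dark rim, 190 mm long (its y) by 95 mm wide (its x), 3 mm thick, lying on the worktop. Behind the work stand tall instruments: their fronts are about 0.60 m ahead of the base axis from 0.12 m left to 0.47 m right of it, so keep wrist and carried pieces in the front strip when moving sideways
- spanner_small_mid (a point): small open-ended steel spanner, 101 x 15 x 4 mm, lying in the upper tray; its middle, long along its y
- spanner_large_mid (a point): open-ended steel spanner, 129 x 19 x 4 mm, lying in the bottom tray; its middle, long along its y
- small_jar_mid (a point): bystander: small jar with black screw cap, 42 mm across, 57 mm high, loose; its middle
- blue_cap_mid (a point): bystander: blue bottle cap, 39 mm across, 22 mm high, loose; its middle
- low_beaker_mid (a point): bystander: clear beaker, 52 mm across, 70 mm high, loose; its middle

How it is judged (in metres and radians):
On the way, in this order (a step that is already met when the one before it is completed fails the run):
1. the upper spacer lies flush on the lone spacer, released (x of spacer_upper_mid in the frame of spacer_pile_mid between -0.01 and 0.01 m and y of spacer_upper_mid in the frame of spacer_pile_mid between -0.01 and 0.01 m and angle between the x axis of spacer_upper_mid and the x axis of spacer_pile_mid, either way round below 0.12 rad and angle between spacer_upper_mid's own z axis and vertical below 0.05 rad and height (world z) of spacer_upper_mid between 0.0155 and 0.033 m and contact force between the fingers and spacer_upper below 0.05 N), for 0.2 s.
2. the upper tray lies on the mat with its spanner in it, released (x of tray_upper_mid in the frame of mat_top between -0.024 and 0.024 m and y of tray_upper_mid in the frame of mat_top between -0.024 and 0.024 m and angle between the y axis of tray_upper_mid and the y axis of mat_top, either way round below 0.3 rad and angle between tray_upper_mid's own z axis and vertical below 0.05 rad and height (world z) of tray_upper_mid below 0.013 m and x of spanner_small_mid in the frame of tray_upper_mid between -0.026 and 0.026 m and y of spanner_small_mid in the frame of tray_upper_mid between -0.073 and 0.073 m and z of spanner_small_mid in the frame of tray_upper_mid between -0.009 and 0.009 m and contact force between the fingers and tray_upper below 0.05 N), for 0.2 s.
3. the lower spacer lies flush on the pile, released (x of spacer_lower_mid in the frame of spacer_pile_mid between -0.01 and 0.01 m and y of spacer_lower_mid in the frame of spacer_pile_mid between -0.01 and 0.01 m and angle between the x axis of spacer_lower_mid and the x axis of spacer_pile_mid, either way round below 0.12 rad and angle between spacer_lower_mid's own z axis and vertical below 0.05 rad and height (world z) of spacer_lower_mid between 0.0155 and 0.033 m and contact force between the fingers and spacer_lower below 0.05 N), for 0.2 s.
At the end, for the whole second after the job is handed in: Both spacers flat in one pile on the lone one (each within 10 mm along and across, 0.12 rad); upper tray flat on the mat (middle within 24 mm along and across, 0.3 rad); each spanner in its tray; bottom tray and lone spacer moved under 25 mm; all at rest (x of spacer_upper_mid in the frame of spacer_pile_mid between -0.01 and 0.01 m and y of spacer_upper_mid in the frame of spacer_pile_mid between -0.01 and 0.01 m and angle between the x axis of each of spacer_upper_mid, spacer_lower_mid and the x axis of spacer_pile_mid, either way round below 0.12 rad and angle between each of spacer_upper_mid, spacer_lower_mid, tray_upper_mid, tray_bottom_mid's own z axis and vertical below 0.05 rad and height (world z) of spacer_upper_mid between 0.0155 and 0.033 m and x of spacer_lower_mid in the frame of spacer_pile_mid between -0.01 and 0.01 m and y of spacer_lower_mid in the frame of spacer_pile_mid between -0.01 and 0.01 m and height (world z) of spacer_lower_mid between 0.0155 and 0.033 m and x of tray_upper_mid in the frame of mat_top between -0.024 and 0.024 m and y of tray_upper_mid in the frame of mat_top between -0.024 and 0.024 m and angle between the y axis of tray_upper_mid and the y axis of mat_top, either way round below 0.3 rad and height (world z) of tray_upper_mid below 0.013 m and x of spanner_small_mid in the frame of tray_upper_mid between -0.026 and 0.026 m and y of spanner_small_mid in the frame of tray_upper_mid between -0.073 and 0.073 m and z of spanner_small_mid in the frame of tray_upper_mid between -0.009 and 0.009 m and x of spanner_large_mid in the frame of tray_bottom_mid between -0.026 and 0.026 m and y of spanner_large_mid in the frame of tray_bottom_mid between -0.073 and 0.073 m and z of spanner_large_mid in the frame of tray_bottom_mid between -0.009 and 0.009 m and distance of each of tray_bottom_mid, spacer_pile_mid from where it was at the start of the episode below 0.025 m and linear speed of each of spacer_upper, spacer_lower, tray_upper below 0.02 m/s); the robot touches nothing.
It fails at once if a bystander (jar, cap or beaker) is moved more than 20 mm (distance of any of small_jar_mid, blue_cap_mid, low_beaker_mid from where it was at the start of the episode above 0.02 m).
It fails at once if a spacer or the upper tray is dropped from more than about 25 mm (faster than 0.7 m/s with no finger on it) ((linear speed of spacer_upper above 0.7 m/s and contact force between the fingers and spacer_upper below 0.05 N) or (linear speed of spacer_lower above 0.7 m/s and contact force between the fingers and spacer_lower below 0.05 N) or (linear speed of tray_upper above 0.7 m/s and contact force between the fingers and tray_upper below 0.05 N)).
It also fails if it takes over 72 s, if anything falls off the work surface, if the arm or the gripper's body presses on something with over 40 N, if the wrist force passes 120 N, or if a joint passes its speed limit or range.

## Working session

There is one attempt and no reset: what is moved stays moved. The work goes in short steps, Python scripts to look and compute and a shell command to move; the robot and the scene stay as the last step left them, time stands still between calls to the robot, and variables do not carry over. Pictures are saved under pics/ and viewed, and the job is handed in when it is done.

```bash
mkdir -p pics; ls
cat > h.py <<'E'
import numpy as np,cv2
from rig import *
def save(cam,fn):
    f=grab_frame(cam); cv2.imwrite('pics/'+fn,f['pixels'][:,:,::-1].copy()); return f
def proj(f,p):
    E=np.linalg.inv(f['extrinsics']);c=E[:3,:3]@np.asarray(p,float)+E[:3,3];u=f['K']@c;return u[:2]/u[2]
def unproj(f,u,v,z):
    d=f['extrinsics'][:3,:3]@np.linalg.inv(f['K'])@np.array([u,v,1.]);o=f['extrinsics'][:3,3]
    return o+d*(z-o[2])/d[2]
E
python3 - <<'E'
from h import *
np.set_printoptions(precision=3,suppress=True)
for c in ['side','top','wrist']:
    f=save(c,c+'0.png');print(c,f['extrinsics'],f['K'])
print(sense())
E
```

```text
pics
side [[  -0.846    0.426   -0.32   961.074]
 [   0.532    0.697   -0.481  550.848]
 [   0.018   -0.577   -0.817 1040.484]
 [   0.       0.       0.       1.   ]] [[467.041   0.    321.498]
 [  0.    467.041 242.11 ]
 [  0.      0.      1.   ]]
top [[  -0.038   -0.977    0.211  302.193]
 [  -0.999    0.037   -0.01   -15.531]
 [   0.002   -0.211   -0.977 1393.837]
 [   0.       0.       0.       1.   ]] [[592.422   0.    318.216]
 [  0.    592.422 242.654]
 [  0.      0.      1.   ]]
wrist [[   0.254   -0.914   -0.316  239.369]
 [  -0.967   -0.24    -0.082 -583.479]
 [  -0.001    0.326   -0.945  373.072]
 [   0.       0.       0.       1.   ]] [[392.414   0.    318.792]
 [  0.    392.414 234.613]
 [  0.      0.      1.   ]]
{'clock': 0.15, 'qpos': array([-1.316,  0.353,  1.634,  0.   ,  1.155, -0.002]), 'qvel': array([ 0.001, -0.002, -0.   ,  0.   , -0.   , -0.001]), 'joint_efforts': array([  0.002, -60.563, -34.234,   0.   ,   0.006,   0.   ]), 'eef_pos': array([ 158.667, -604.176,  230.75 ]), 'tcp_rot': array([-3.141, -0.   ,  0.257]), 'contact_force': array([0.043, 0.102, 1.106]), 'wrist_torque': array([0.099, 0.026, 0.03 ]), 'opening': 1.0021970179435469}
```

View pics/top0.png

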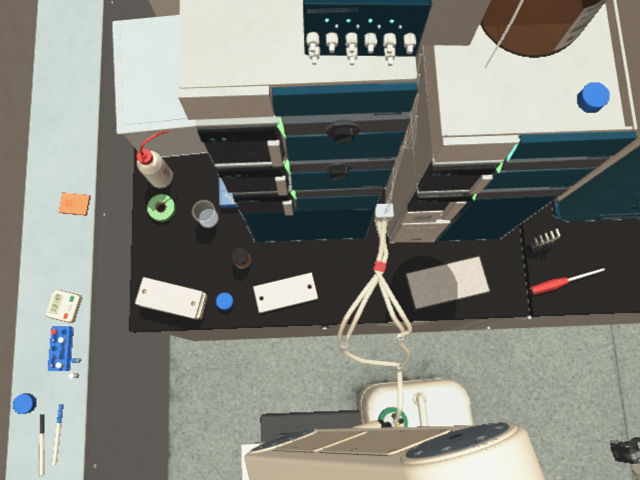

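View pics/side0.png

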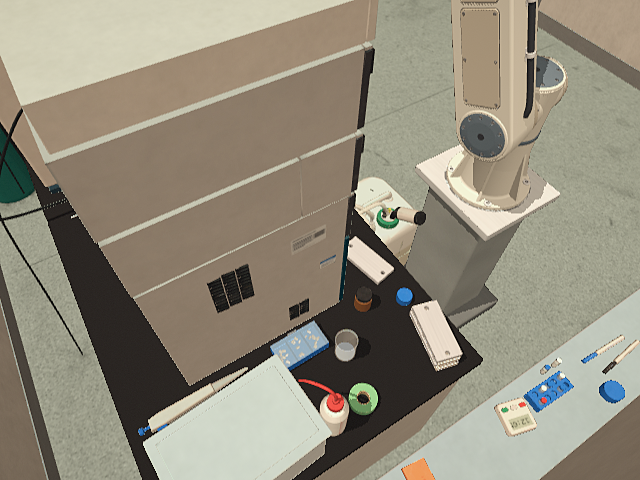

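Run:
```python
from h import *
np.set_printoptions(precision=1,suppress=True)
f={}
Z={'spacer_upper_mid':52,'spacer_lower_mid':26,'spacer_pile_mid':12,'tray_upper_mid':40,'tray_bottom_mid':14,'mat_top':3,'small_jar_mid':57,'blue_cap_mid':22,'low_beaker_mid':70}
for c in ['top','side']:
    f=grab_frame(c)
    for n,z in Z.items():
        for m in masks_of(c,n)[:3]:
            p=m['pixels'].astype(np.uint8)
            if p.sum()==0: continue
            v,u=np.nonzero(p)
            W=np.array([unproj(f,a,b,z)[:2] for a,b in zip(u,v)],np.float32)
            r=cv2.minAreaRect(W); b=cv2.boxPoints(r)
            print(c,n,round(m['conf'],2),p.sum(),np.round(m['centre']),'rect',np.round(r[0],1),np.round(r[1],1),round(r[2],1),'mean',W.mean(0))
```

```text
top spacer_upper_mid 0.96 1722 [298. 173.] rect [478.2 313.6] [142.9  64.5] 74.0 mean [477.7 314. ]
top spacer_lower_mid 0.16 1664 [296. 172.] rect [479.7 320.2] [143.8  64.9] 73.9 mean [480.2 319.2]
top spacer_pile_mid 0.77 1540 [295. 286.] rect [484.1  51.8] [ 62.5 138.3] 12.0 mean [484.  52.]
top tray_upper_mid 0.68 99 [304. 203.] rect [463.  305.4] [139.4  51.1] 83.9 mean [457.4 247.9]
top mat_top 0.97 3212 [283. 446.] rect [ 495.1 -331.8] [ 97.4 191.5] 11.7 mean [ 494.9 -332.2]
top small_jar_mid 0.85 316 [255. 240.] rect [564.6 150. ] [43.6 44.9] 89.2 mean [563.9 149.4]
top blue_cap_mid 0.82 245 [304. 228.] rect [468.4 190.8] [40.1 37.1] 43.8 mean [468.6 190.7]
top low_beaker_mid 0.71 507 [213. 204.] rect [666.9 226.6] [67.5 48.1] 39.0 mean [666.8 228. ]
side spacer_upper_mid 0.6 1671 [331. 438.] rect [483.  316.5] [143.   67.5] 74.7 mean [483.6 318.9]
side spacer_lower_mid 0.66 157 [339. 421.] rect [509.9 308.2] [134.6   7.4] 74.6 mean [510.3 309.7]
side spacer_pile_mid 0.58 1092 [261. 369.] rect [488.6  54.4] [ 69.1 143.8] 11.0 mean [486.7  60.4]
side tray_upper_mid 0.54 62 [361. 446.] rect [502.9 385.3] [ 6.1 52.3] 74.0 mean [502.8 385.2]
side small_jar_mid 0.76 372 [300. 364.] rect [580.1 163.2] [67.2 40.4] 47.2 mean [580.3 163.6]
side small_jar_mid 0.49 1110 [263. 369.] rect [510.1  76.5] [ 67.7 138.9] 12.0 mean [507.4  82.3]
side blue_cap_mid 0.74 213 [298. 402.] rect [477.3 197.6] [46.5 37. ] 51.5 mean [476.6 197.7]
side blue_cap_mid 0.48 74 [361. 449.] rect [493.6 382.6] [ 7.7 55.5] 73.2 mean [493.8 382.7]
side low_beaker_mid 0.56 596 [346. 347.] rect [682.9 243.4] [72.7 49. ] 56.9 mean [684.1 242.7]
```

View pics/wrist0.png

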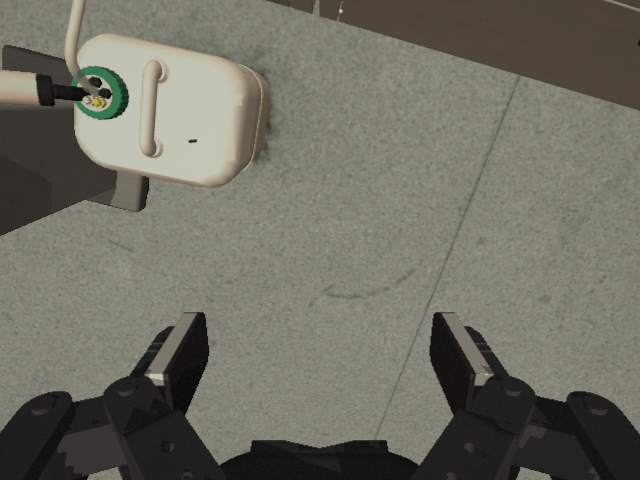

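Run:
```python
import cv2
i=cv2.imread('pics/top0.png'); cv2.imwrite('pics/top0z.png',cv2.resize(i[150:420,130:500],None,fx=2,fy=2,interpolation=cv2.INTER_CUBIC))
```

```text
(no output)
```

View pics/top0z.png

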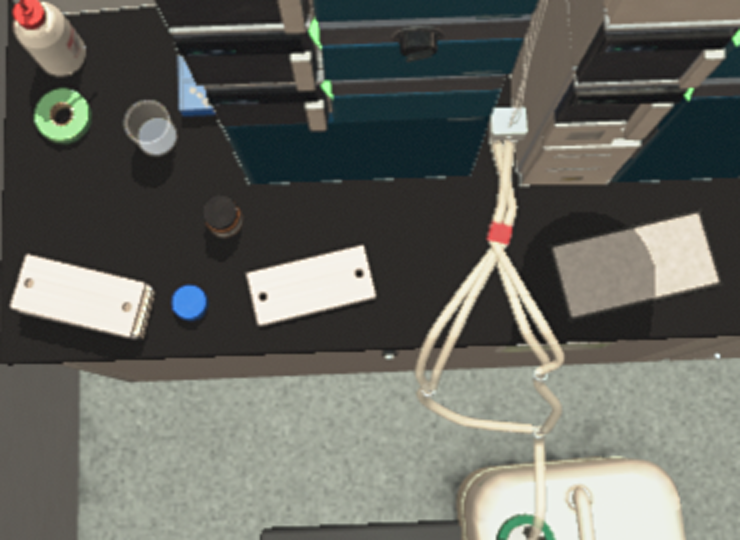

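```bash
cat >> h.py <<'E'
import sys,json
from scipy.spatial.transform import Rotation as Ro
def plan(x,y,z,yawdeg,n,prev=None,ramp=True):
    """rows from present pose to target; rounded to 0.5mm / 0.1deg, closed-loop over rounding"""
    s=sense();p=np.array(s['eef_pos'] if prev is None else prev[:3],float)
    a=np.degrees(s['tcp_rot'][2]) if prev is None else prev[3]
    T=np.array([x,y,z],float);da=(yawdeg-a+180)%360-180
    out=[]
    P=p.copy();A=a
    for k in range(1,n+1):
        w=k/n
        g=p+(T-p)*w-P; c,sn=np.cos(np.radians(A)),np.sin(np.radians(A))
        t=np.array([c*g[0]+sn*g[1], sn*g[0]-c*g[1], -g[2]])
        t=np.round(t*2)/2
        P=P+np.array([c*t[0]+sn*t[1], sn*t[0]-c*t[1], -t[2]])
        sp=round(-(a+da*w-A),1);A-=sp
        out.append('{"tx":%.4g,"ty":%.4g,"tz":%.4g,"spin":%.4g}'%(t[0]/1000,t[1]/1000,t[2]/1000,sp))
        if k%8==0: print(','.join(out[-8:]))
    if n%8: print(','.join(out[-(n%8):]))
    print('from',np.round(p,1),round(a,1),'max mm/row',np.linalg.norm(T-p)/n,'deg/row',da/n)
E
python3 - <<'E'
from h import *
plan(330,-330,320,60,8)
f=grab_frame('top')
print(unproj(f,370,240,0),unproj(f,385,211,0),[proj(f,(600,-115,z)) for z in (0,50,100,150)])
E
```

```text
{"tx":0.0295,"ty":-0.0275,"tz":-0.011,"spin":-5.7},{"tx":0.032,"ty":-0.025,"tz":-0.011,"spin":-5.6},{"tx":0.0345,"ty":-0.0215,"tz":-0.0115,"spin":-5.7},{"tx":0.036,"ty":-0.018,"tz":-0.011,"spin":-5.6},{"tx":0.038,"ty":-0.014,"tz":-0.011,"spin":-5.7},{"tx":0.039,"ty":-0.0105,"tz":-0.011,"spin":-5.7},{"tx":0.04,"ty":-0.0065,"tz":-0.011,"spin":-5.6},{"tx":0.04,"ty":-0.003,"tz":-0.011,"spin":-5.7}
from [ 158.7 -604.5  231.3] 14.7 max mm/row 41.935607054370536 deg/row 5.660447203930545
[ 604.54667217 -155.11873784    0.        ] [ 675.4011662  -195.72601446    0.        ] [array([353.46961999, 242.45505134]), array([354.76951583, 237.91066381]), array([356.1650563 , 233.03190622]), array([357.66720068, 227.78046528])]
```

```bash
python3 -m inch '[{"tx":0.0295,"ty":-0.0275,"tz":-0.011,"spin":-5.7},{"tx":0.032,"ty":-0.025,"tz":-0.011,"spin":-5.6},{"tx":0.0345,"ty":-0.0215,"tz":-0.0115,"spin":-5.7},{"tx":0.036,"ty":-0.018,"tz":-0.011,"spin":-5.6},{"tx":0.038,"ty":-0.014,"tz":-0.011,"spin":-5.7},{"tx":0.039,"ty":-0.0105,"tz":-0.011,"spin":-5.7},{"tx":0.04,"ty":-0.0065,"tz":-0.011,"spin":-5.6},{"tx":0.04,"ty":-0.003,"tz":-0.011,"spin":-5.7}]' 40
python3 - <<'E'
from h import *
print(sense()['eef_pos'],np.degrees(sense()['tcp_rot']))
save('wrist','w1.png')
E
```

```text
[ 158.71456979 -604.49192151  231.25534156] [-1.79996930e+02  1.64690676e-03  1.47115414e+01]$[0]: bad value
```

View pics/w1.png

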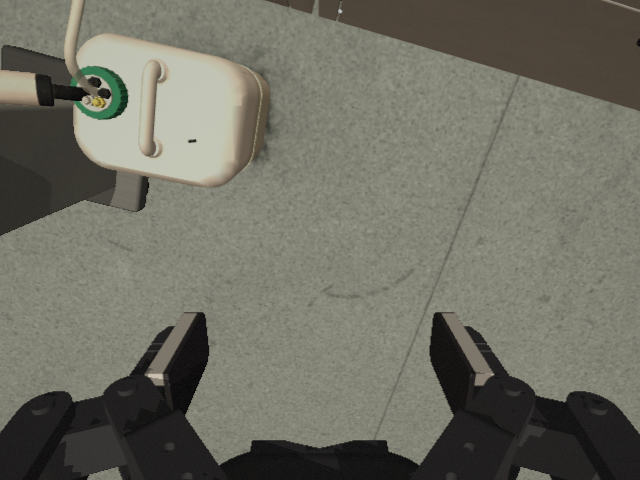

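The rows need the gripper value too.

```bash
sed -i "s/out.append('{\"tx\"/out.append('{\"gripper\":'+G+',\"tx\"/; s/^import sys,json/import sys,json\nG='0.085'/" h.py
python3 -m inch '[{"gripper":0.085,"tx":0.0295,"ty":-0.0275,"tz":-0.011,"spin":-5.7},{"gripper":0.085,"tx":0.032,"ty":-0.025,"tz":-0.011,"spin":-5.6},{"gripper":0.085,"tx":0.0345,"ty":-0.0215,"tz":-0.0115,"spin":-5.7},{"gripper":0.085,"tx":0.036,"ty":-0.018,"tz":-0.011,"spin":-5.6},{"gripper":0.085,"tx":0.038,"ty":-0.014,"tz":-0.011,"spin":-5.7},{"gripper":0.085,"tx":0.039,"ty":-0.0105,"tz":-0.011,"spin":-5.7},{"gripper":0.085,"tx":0.04,"ty":-0.0065,"tz":-0.011,"spin":-5.6},{"gripper":0.085,"tx":0.04,"ty":-0.003,"tz":-0.011,"spin":-5.7}]' 40
python3 - <<'E'
from h import *
print(sense()['eef_pos'],np.degrees(sense()['tcp_rot']))
save('wrist','w2.png')
E
```

```text
clock: 2.05
eef_pos: [330.4, -328.6, 320.4]
tcp_rot: [3.141, 0.0, 1.051]
contact_force: [0.2, -1.0, -0.2]
opening: 0.999
[ 330.39994603 -328.64586606  320.42681893] [1.79963645e+02 4.90274540e-03 6.02333235e+01]
```

View pics/w2.png

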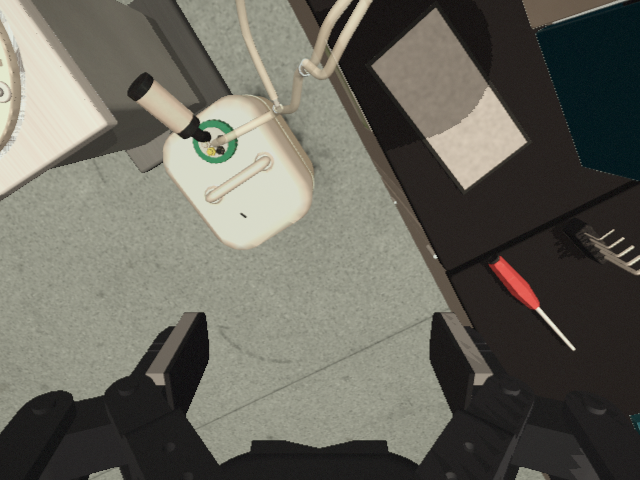

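```bash
cat >> h.py <<'E'
def tri(obs):
    A=[];b=[]
    for f,u,v in obs:
        d=f['extrinsics'][:3,:3]@np.linalg.inv(f['K'])@np.array([u,v,1.]);d/=np.linalg.norm(d);M=np.eye(3)-np.outer(d,d);A.append(M);b.append(M@f['extrinsics'][:3,3])
    X=np.linalg.lstsq(np.vstack(A),np.hstack(b),rcond=None)[0]
    return X,[np.linalg.norm(A[i]@X-b[i]) for i in range(len(obs))]
E
python3 - <<'E'
from h import *
t=grab_frame('top');w=grab_frame('wrist')
print(tri([(t,399.5,366),(w,277,108)]))
print(tri([(t,400.5,337.5),(w,305,68)]))
for m in masks_of('wrist','mat_top'):
    v,u=np.nonzero(m['pixels']);W=np.array([unproj(w,a,b,3)[:2] for a,b in zip(u,v)],np.float32);print(m['conf'],cv2.minAreaRect(W))
plan(330,-130,340,74,5)
E
```

```text
(array([ 306.95181018, -234.0113719 , -208.93278788]), [np.float64(1.6185119261569363), np.float64(1.6185119261566125)])
(array([ 374.22479994, -217.40566431,  -35.02055588]), [np.float64(2.722108011006097), np.float64(2.7221080110063256)])
0.66 ((495.816162109375, -334.14447021484375), (95.84628295898438, 189.8415985107422), 11.273956298828125)
{"gripper":0.085,"tx":0.0345,"ty":-0.02,"tz":-0.004,"spin":-2.8},{"gripper":0.085,"tx":0.0355,"ty":-0.018,"tz":-0.004,"spin":-2.8},{"gripper":0.085,"tx":0.0365,"ty":-0.0165,"tz":-0.004,"spin":-2.7},{"gripper":0.085,"tx":0.037,"ty":-0.015,"tz":-0.004,"spin":-2.8},{"gripper":0.085,"tx":0.038,"ty":-0.013,"tz":-0.004,"spin":-2.8}
from [ 330.3 -329.7  320.2] 60.1 max mm/row 40.143350655952176 deg/row 2.7807507070854056
```

Run:
```python
from h import *
plan(350,20,340,90,8)
```

```text
{"gripper":0.085,"tx":0.039,"ty":-0.0195,"tz":-0.0025,"spin":-3.7},{"gripper":0.085,"tx":0.0405,"ty":-0.017,"tz":-0.0025,"spin":-3.8},{"gripper":0.085,"tx":0.0415,"ty":-0.0145,"tz":-0.0025,"spin":-3.7},{"gripper":0.085,"tx":0.042,"ty":-0.012,"tz":-0.0025,"spin":-3.8},{"gripper":0.085,"tx":0.043,"ty":-0.0085,"tz":-0.0025,"spin":-3.7},{"gripper":0.085,"tx":0.0435,"ty":-0.006,"tz":-0.0025,"spin":-3.7},{"gripper":0.085,"tx":0.0435,"ty":-0.0035,"tz":-0.0025,"spin":-3.8},{"gripper":0.085,"tx":0.0435,"ty":-0.0005,"tz":-0.0025,"spin":-3.7}
from [ 330.3 -329.7  320.2] 60.1 max mm/row 43.85669044347498 deg/row 3.7379691919283786
```

```bash
python3 -m inch '[{"gripper":0.085,"tx":0.039,"ty":-0.0195,"tz":-0.0025,"spin":-3.7},{"gripper":0.085,"tx":0.0405,"ty":-0.017,"tz":-0.0025,"spin":-3.8},{"gripper":0.085,"tx":0.0415,"ty":-0.0145,"tz":-0.0025,"spin":-3.7},{"gripper":0.085,"tx":0.042,"ty":-0.012,"tz":-0.0025,"spin":-3.8},{"gripper":0.085,"tx":0.043,"ty":-0.0085,"tz":-0.0025,"spin":-3.7},{"gripper":0.085,"tx":0.0435,"ty":-0.006,"tz":-0.0025,"spin":-3.7},{"gripper":0.085,"tx":0.0435,"ty":-0.0035,"tz":-0.0025,"spin":-3.8},{"gripper":0.085,"tx":0.0435,"ty":-0.0005,"tz":-0.0025,"spin":-3.7}]'
python3 - <<'E'
from h import *
f=save('wrist','w3.png')
for n,z in [('spacer_pile_mid',12),('spacer_upper_mid',52)]:
  for m in masks_of('wrist',n)[:2]:
    v,u=np.nonzero(m['pixels']);W=np.array([unproj(f,a,b,z)[:2] for a,b in zip(u,v)],np.float32);print(n,m['conf'],len(u),m['centre'],cv2.minAreaRect(W))
plan(410,300,250,74,8)
E
```

```text
clock: 3.05
eef_pos: [349.8, 20.0, 339.7]
tcp_rot: [3.141, 0.0, 1.569]
contact_force: [1.7, 0.1, 0.3]
opening: 0.997
spacer_pile_mid 0.75 6579 [145.6, 432.4] ((485.2899475097656, 50.430511474609375), (65.71049499511719, 140.75279235839844), 11.649039268493652)
{"gripper":0.085,"tx":0.035,"ty":0.0075,"tz":0.011,"spin":2},{"gripper":0.085,"tx":0.035,"ty":0.0065,"tz":0.0115,"spin":2},{"gripper":0.085,"tx":0.0355,"ty":0.005,"tz":0.011,"spin":2},{"gripper":0.085,"tx":0.0355,"ty":0.004,"tz":0.0115,"spin":2.1},{"gripper":0.085,"tx":0.0355,"ty":0.0025,"tz":0.011,"spin":2},{"gripper":0.085,"tx":0.0355,"ty":0.0015,"tz":0.011,"spin":2},{"gripper":0.085,"tx":0.036,"ty":-0,"tz":0.0115,"spin":2},{"gripper":0.085,"tx":0.0355,"ty":-0.0015,"tz":0.011,"spin":2}
from [350.1  20.7 339.6] 90.1 max mm/row 37.41866976304331 deg/row -2.0153481167137812
```

View pics/w3.png

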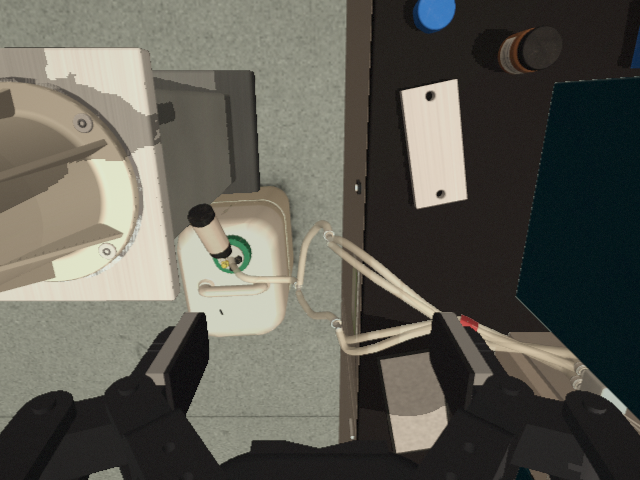

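```bash
python3 - <<'E'
from h import *
t=grab_frame('top');w=grab_frame('wrist')
print(tri([(t,379.5,267),(w,468,322)]))
print(tri([(t,385,212),(w,608,400)]))
print(tri([(t,344,346),(w,329,236)]))
E
python3 -m inch '[{"gripper":0.085,"tx":0.035,"ty":0.0075,"tz":0.011,"spin":2},{"gripper":0.085,"tx":0.035,"ty":0.0065,"tz":0.0115,"spin":2},{"gripper":0.085,"tx":0.0355,"ty":0.005,"tz":0.011,"spin":2},{"gripper":0.085,"tx":0.0355,"ty":0.004,"tz":0.0115,"spin":2.1},{"gripper":0.085,"tx":0.0355,"ty":0.0025,"tz":0.011,"spin":2},{"gripper":0.085,"tx":0.0355,"ty":0.0015,"tz":0.011,"spin":2},{"gripper":0.085,"tx":0.036,"ty":0,"tz":0.0115,"spin":2},{"gripper":0.085,"tx":0.0355,"ty":-0.0015,"tz":0.011,"spin":2}]'
python3 - <<'E'
from h import *
f=save('wrist','w4.png')
for n,z in [('spacer_pile_mid',12),('spacer_upper_mid',52)]:
  for m in masks_of('wrist',n)[:2]:
    v,u=np.nonzero(m['pixels']);W=np.array([unproj(f,a,b,z)[:2] for a,b in zip(u,v)],np.float32);print(n,m['conf'],len(u),m['centre'],cv2.minAreaRect(W))
E
```

```text
(array([ 534.02377651, -166.49879415,   47.45318984]), [np.float64(4.729785006222496), np.float64(4.72978500622264)])
(array([ 626.92579069, -172.06773383,  176.30272625]), [np.float64(1.1717216950209473), np.float64(1.1717216950214224)])
(array([360.51959082, -83.08801174, -50.75834591]), [np.float64(3.220207250879952), np.float64(3.2202072508805353)])
clock: 4.1
eef_pos: [412.4, 297.6, 249.3]
tcp_rot: [3.142, 0.001, 1.282]
contact_force: [1.4, -0.0, 0.4]
opening: 0.993
spacer_pile_mid 0.55 2631 [357.9, 421.9] ((464.9039001464844, 57.4694938659668), (157.427978515625, 57.64426040649414), 84.45883178710938)
spacer_upper_mid 0.8 11947 [149.3, 386.9] ((479.28387451171875, 313.97418212890625), (140.00430297851562, 63.3227653503418), 74.15607452392578)
```

View pics/w4.png

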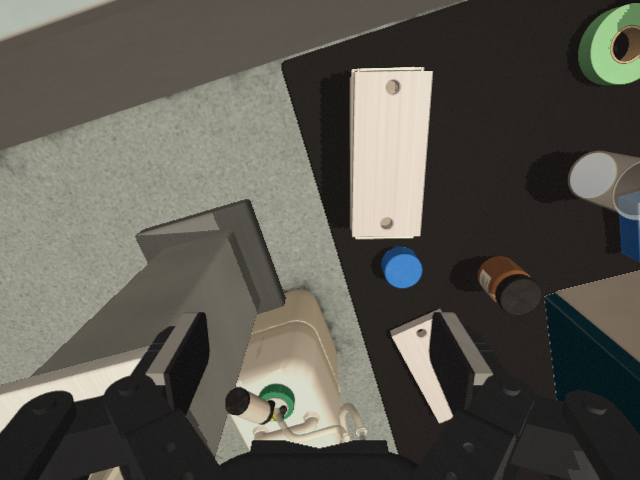

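Run:
```python
from h import *
w=grab_frame('wrist');s=sense();p=s['eef_pos'];R=Ro.from_euler('xyz',s['tcp_rot']).as_matrix()
for u,v in [(206,313),(432,313),(208,350),(431,350),(160,383),(487,383)]:
    r=R.T@(w['extrinsics'][:3,:3]@np.linalg.inv(w['K'])@np.array([u,v,1.])); o=R.T@(w['extrinsics'][:3,3]-p)
    k=(np.sign(u-320)*-42.5-o[1])/r[1]; k2=(np.sign(u-320)*42.5-o[1])/r[1]
    print(u,v,np.round(o,1),np.round(o+r*k,1) if k>0 else '',np.round(o+r*k2,1) if k2>0 else '')
plan(479.3,314,140,74.2,8)
```

```text
206 313 [  84.3   -0.4 -141.9]  [  9.  -42.5 -13.2]
432 313 [  84.3   -0.4 -141.9]  [  7.5  42.5 -10.8]
208 350 [  84.3   -0.4 -141.9]  [ -5.7 -42.5 -15.5]
431 350 [  84.3   -0.4 -141.9]  [ -6.6  42.5 -14.2]
160 383 [  84.3   -0.4 -141.9]  [ 13.2 -42.5 -56.5]
487 383 [  84.3   -0.4 -141.9]  [ 15.7  42.5 -59.5]
{"gripper":0.085,"tx":0.0045,"ty":0.0075,"tz":0.0135,"spin":-0.1},{"gripper":0.085,"tx":0.0045,"ty":0.0075,"tz":0.014,"spin":-0},{"gripper":0.085,"tx":0.0045,"ty":0.0075,"tz":0.0135,"spin":-0.1},{"gripper":0.085,"tx":0.004,"ty":0.0075,"tz":0.0135,"spin":-0.1},{"gripper":0.085,"tx":0.0045,"ty":0.0075,"tz":0.014,"spin":-0},{"gripper":0.085,"tx":0.0045,"ty":0.0075,"tz":0.0135,"spin":-0.1},{"gripper":0.085,"tx":0.0045,"ty":0.0075,"tz":0.0135,"spin":-0},{"gripper":0.085,"tx":0.0045,"ty":0.008,"tz":0.014,"spin":-0.1}
from [411.6 296.7 249.3] 73.7 max mm/row 16.222087550221218 deg/row 0.06398145708031322
```

```bash
python3 -m inch '[{"gripper":0.085,"tx":0.007,"ty":0.012,"tz":0.030,"spin":-0.1},{"gripper":0.085,"tx":0.007,"ty":0.012,"tz":0.030,"spin":-0.1},{"gripper":0.085,"tx":0.007,"ty":0.012,"tz":0.030,"spin":-0.1},{"gripper":0.085,"tx":0.007,"ty":0.012,"tz":0.030,"spin":-0.1},{"gripper":0.085,"tx":0.0075,"ty":0.0125,"tz":0.0295,"spin":-0.1},{"gripper":0.085,"tx":0,"ty":0,"tz":0.020,"spin":0},{"gripper":0.085,"tx":0,"ty":0,"tz":0,"spin":0},{"gripper":0.085,"tx":0,"ty":0,"tz":0,"spin":0}]' 40
python3 - <<'E'
from h import *
f=save('wrist','w5.png')
plan(479.3,314,27,74.2,4)
for n,z in [('spacer_upper_mid',52)]:
  for m in masks_of('wrist',n)[:2]:
    v,u=np.nonzero(m['pixels']);W=np.array([unproj(f,a,b,z)[:2] for a,b in zip(u,v)],np.float32);print(n,m['conf'],len(u),m['centre'],cv2.minAreaRect(W))
E
```

```text
clock: 5.1
eef_pos: [479.1, 314.3, 81.4]
tcp_rot: [-3.141, 0.001, 1.295]
contact_force: [-0.0, 0.2, 0.4]
opening: 0.993
{"gripper":0.085,"tx":-0,"ty":0,"tz":0.014,"spin":0},{"gripper":0.085,"tx":-0.0005,"ty":0,"tz":0.0135,"spin":0},{"gripper":0.085,"tx":-0,"ty":0,"tz":0.014,"spin":0},{"gripper":0.085,"tx":-0.0005,"ty":0,"tz":0.0135,"spin":0}
from [479.4 315.   82. ] 74.2 max mm/row 13.764466967474643 deg/row -0.006468703364589601
spacer_upper_mid 0.84 34548 [256.0, 318.2] ((479.7576904296875, 314.0230407714844), (141.3716278076172, 62.75712585449219), 74.19975280761719)
spacer_upper_mid 0.15 829 [289.2, 634.7] ((623.0200805664062, 267.406982421875), (32.64401626586914, 8.55189323425293), 89.11073303222656)
```

View pics/w5.png

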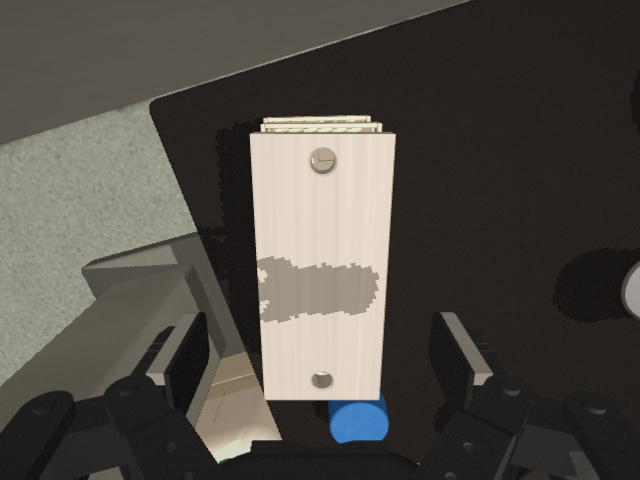

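```bash
python3 -m inch '[{"gripper":0.085,"tx":0,"ty":0,"tz":0.014,"spin":0},{"gripper":0.085,"tx":0,"ty":0,"tz":0.014,"spin":0},{"gripper":0.085,"tx":0,"ty":0,"tz":0.014,"spin":0},{"gripper":0.085,"tx":0,"ty":0,"tz":0.013,"spin":0},{"gripper":0.085,"tx":0,"ty":0,"tz":0,"spin":0},{"gripper":0.055,"tx":0,"ty":0,"tz":0,"spin":0},{"gripper":0.055,"tx":0,"ty":0,"tz":0,"spin":0},{"gripper":0.055,"tx":0,"ty":0,"tz":0,"spin":0}]' 40
python3 -m inch '[{"gripper":0.055,"tx":0,"ty":0,"tz":0,"spin":0},{"gripper":0.055,"tx":0,"ty":0,"tz":-0.004,"spin":0},{"gripper":0.055,"tx":0,"ty":0,"tz":-0.008,"spin":0},{"gripper":0.055,"tx":0,"ty":0,"tz":-0.008,"spin":0},{"gripper":0.055,"tx":0,"ty":0,"tz":-0.01,"spin":0},{"gripper":0.055,"tx":0,"ty":0,"tz":0,"spin":0},{"gripper":0.055,"tx":0,"ty":0,"tz":0,"spin":0},{"gripper":0.055,"tx":0,"ty":0,"tz":0,"spin":0}]' 40
python3 - <<'E'
from h import *
f=save('wrist','w6.png')
E
```

```text
clock: 6.0
eef_pos: [478.9, 316.2, 26.3]
tcp_rot: [3.141, -0.001, 1.297]
contact_force: [-0.2, 0.6, -0.7]
opening: 0.715
clock: 6.8
eef_pos: [478.4, 315.8, 55.6]
tcp_rot: [-3.141, 0.0, 1.297]
contact_force: [-0.4, -0.0, -1.5]
opening: 0.72
```

View pics/w6.png

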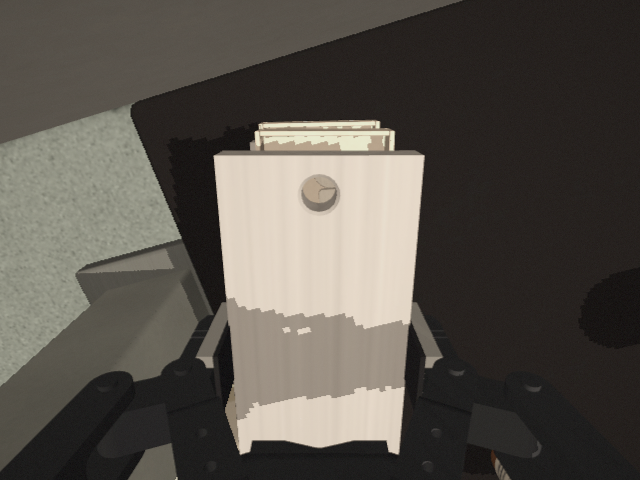

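```bash
python3 - <<'E'
from h import *
w=grab_frame('wrist');s=sense();p=s['eef_pos'];R=Ro.from_euler('xyz',s['tcp_rot']).as_matrix()
print(p)
for u,v in [(216,156),(423,156),(216,151),(423,151)]:
    print(np.round(R.T@(unproj(w,u,v,p[2]+25.5)-p),1))
for m in masks_of('wrist','spacer_upper_mid')[:1]:
    v,u=np.nonzero(m['pixels']);W=np.array([unproj(w,a,b,p[2]+25.5) for a,b in zip(u,v)]);T=(W-p)@R;print(m['conf'],cv2.minAreaRect(T[:,:2].astype(np.float32)),T.max(0))
E
python3 -m inch '[{"gripper":0.055,"tx":0,"ty":0,"tz":0.01,"spin":0},{"gripper":0.055,"tx":0,"ty":0,"tz":0.01,"spin":0},{"gripper":0.055,"tx":0,"ty":0,"tz":0.006,"spin":0},{"gripper":0.055,"tx":0,"ty":0,"tz":0.003,"spin":0},{"gripper":0.055,"tx":0,"ty":0,"tz":0,"spin":0},{"gripper":0.08,"tx":0,"ty":0,"tz":0,"spin":0},{"gripper":0.08,"tx":0,"ty":0,"tz":0,"spin":0},{"gripper":0.08,"tx":0,"ty":0,"tz":0,"spin":0}]' 40
```

```text
[478.30877767 315.74521315  55.44247927]
[ 67.6 -30.9 -25.5]
[ 67.6  30.2 -25.5]
[ 69.1 -30.7 -25.5]
[ 69.   30.1 -25.5]
0.96 ((11.23501205444336, -0.6742706298828125), (116.77892303466797, 62.089813232421875), 0.008343273773789406) [ 69.6277751   30.36619477 -25.46212991]
clock: 7.75
eef_pos: [478.7, 316.0, 26.9]
tcp_rot: [3.141, -0.0, 1.297]
contact_force: [0.0, -0.0, 0.3]
opening: 0.934
```

```bash
python3 -m inch '[{"gripper":0.08,"tx":0,"ty":0,"tz":-0.0095,"spin":0},{"gripper":0.055,"tx":0,"ty":0,"tz":0,"spin":0},{"gripper":0.055,"tx":0,"ty":0,"tz":0,"spin":0},{"gripper":0.055,"tx":0,"ty":0,"tz":0,"spin":0},{"gripper":0.055,"tx":0,"ty":0,"tz":0,"spin":0},{"gripper":0.055,"tx":0,"ty":0,"tz":-0.004,"spin":0},{"gripper":0.055,"tx":0,"ty":0,"tz":-0.01,"spin":0},{"gripper":0.055,"tx":0,"ty":0,"tz":-0.015,"spin":0}]' 40
python3 - <<'E'
from h import *
f=save('wrist','w7.png');save('side','s7.png');i=cv2.imread('pics/s7.png');cv2.imwrite('pics/s7z.png',cv2.resize(i[240:400,330:530],None,fx=3,fy=3,interpolation=cv2.INTER_CUBIC))
G='0.055'
E
```

```text
clock: 8.55
eef_pos: [477.9, 315.5, 65.4]
tcp_rot: [-3.14, 0.001, 1.297]
contact_force: [-0.7, 0.1, -2.9]
opening: 0.714
```

View pics/s7z.png

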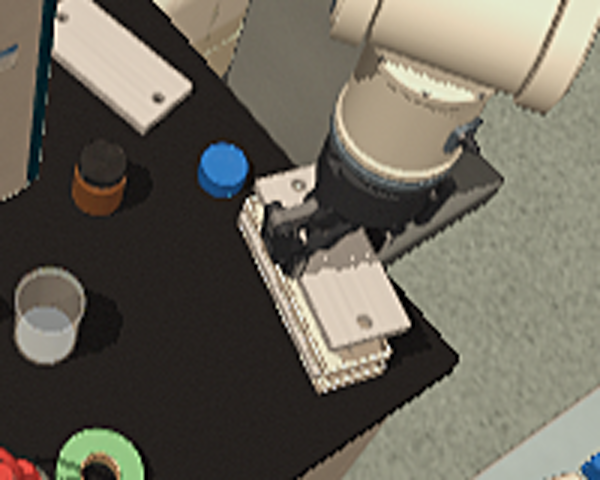

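View pics/w7.png

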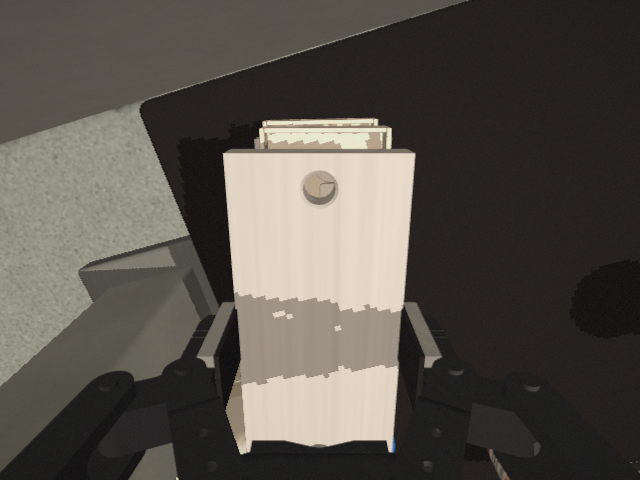

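```bash
sed -i "s/^def plan(/def plan(/; s/'{\"gripper\":'+G+'/'{\"gripper\":'+globals()['G']+'/" h.py
python3 - <<'E'
import h;from h import *
h.G='0.055'
p=sense()['eef_pos'];a=np.degrees(sense()['tcp_rot'][2]);print(p,a)
plan(484.5,52,135,101.8,8,prev=[p[0],p[1],135,a])
E
```

```text
[479.84195407 316.74489879  67.64937329] 74.3123238235477
{"gripper":0.055,"tx":-0.0315,"ty":0.0095,"tz":-0,"spin":-3.4},{"gripper":0.055,"tx":-0.0325,"ty":0.0075,"tz":-0,"spin":-3.5},{"gripper":0.055,"tx":-0.0325,"ty":0.0055,"tz":-0,"spin":-3.4},{"gripper":0.055,"tx":-0.033,"ty":0.004,"tz":-0,"spin":-3.4},{"gripper":0.055,"tx":-0.033,"ty":0.0015,"tz":-0,"spin":-3.5},{"gripper":0.055,"tx":-0.033,"ty":-0,"tz":-0,"spin":-3.4},{"gripper":0.055,"tx":-0.033,"ty":-0.0025,"tz":-0,"spin":-3.5},{"gripper":0.055,"tx":-0.033,"ty":-0.004,"tz":-0,"spin":-3.4}
from [479.8 316.7 135. ] 74.3 max mm/row 33.0982341930263 deg/row 3.4359595220565353
```

```bash
python3 -m inch '[{"gripper":0.055,"tx":0,"ty":0,"tz":-0.03,"spin":0},{"gripper":0.055,"tx":0,"ty":0,"tz":-0.037,"spin":0},{"gripper":0.055,"tx":-0.0315,"ty":0.0095,"tz":0,"spin":-3.4},{"gripper":0.055,"tx":-0.0325,"ty":0.0075,"tz":0,"spin":-3.5},{"gripper":0.055,"tx":-0.0325,"ty":0.0055,"tz":0,"spin":-3.4},{"gripper":0.055,"tx":-0.033,"ty":0.004,"tz":0,"spin":-3.4},{"gripper":0.055,"tx":-0.033,"ty":0.0015,"tz":0,"spin":-3.5},{"gripper":0.055,"tx":-0.033,"ty":0,"tz":0,"spin":-3.4}]' 40
python3 -m inch '[{"gripper":0.055,"tx":-0.033,"ty":-0.0025,"tz":0,"spin":-3.5},{"gripper":0.055,"tx":-0.033,"ty":-0.004,"tz":0,"spin":-3.4},{"gripper":0.055,"tx":0,"ty":0,"tz":0.02,"spin":0},{"gripper":0.055,"tx":0,"ty":0,"tz":0.02,"spin":0},{"gripper":0.055,"tx":0,"ty":0,"tz":0.02,"spin":0},{"gripper":0.055,"tx":0,"ty":0,"tz":0.01,"spin":0},{"gripper":0.055,"tx":0,"ty":0,"tz":0,"spin":0},{"gripper":0.055,"tx":0,"ty":0,"tz":0,"spin":0}]' 40
python3 - <<'E'
from h import *
f=save('wrist','w8.png');s=sense();print(s['eef_pos'],np.degrees(s['tcp_rot']),s['opening'])
save('top','t8.png');i=cv2.imread('pics/t8.png');cv2.imwrite('pics/t8z.png',cv2.resize(i[230:350,120:340],None,fx=3,fy=3,interpolation=cv2.INTER_CUBIC))
E
```

```text
clock: 9.45
eef_pos: [482.0, 116.2, 132.5]
tcp_rot: [3.141, -0.0, 1.659]
contact_force: [1.5, 0.0, -2.1]
opening: 0.713
clock: 10.25
eef_pos: [483.7, 51.3, 62.7]
tcp_rot: [3.141, 0.0, 1.777]
contact_force: [0.2, -0.2, -2.8]
opening: 0.712
[484.00815207  51.31506422  63.04024411] [1.79934661e+02 6.52612763e-03 1.01825728e+02] 0.711006346247967
```

View pics/w8.png

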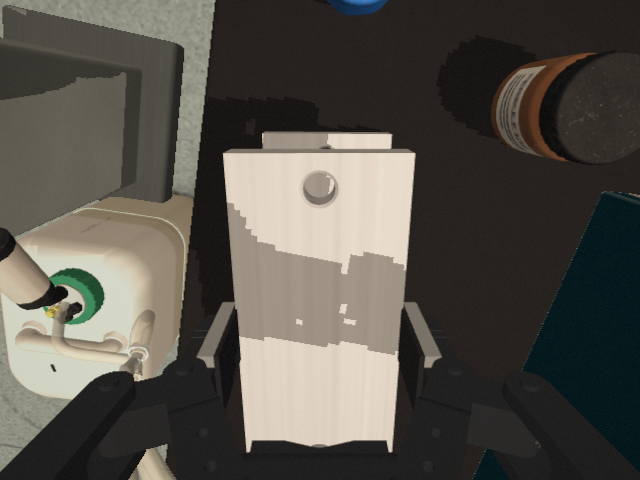

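View pics/t8z.png

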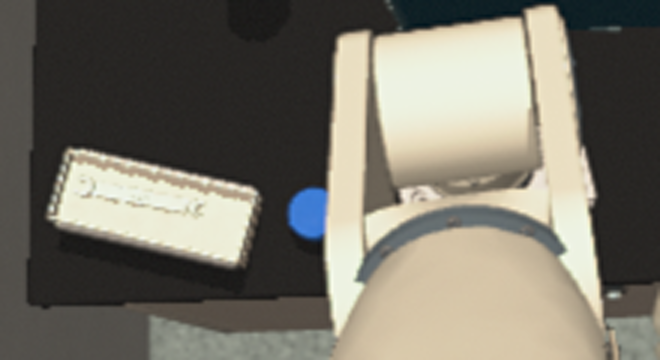

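Run:
```python
from h import *
w=grab_frame('wrist');s=sense();p=s['eef_pos'];R=Ro.from_euler('xyz',s['tcp_rot']).as_matrix();print(p)
for u,v in [(263,132.5),(391,132.5)]: print('pile',np.round(R.T@(unproj(w,u,v,12)-p),1))
for u,v in [(224,150),(414,150)]: print('held',np.round(R.T@(unproj(w,u,v,p[2]+15.6)-p),1))
```

```text
[484.08753063  51.32456982  63.14978634]
pile [ 68.7 -27.5  51.1]
pile [68.7 33.8 51.2]
held [ 68.5 -31.  -15.7]
held [ 68.4  29.5 -15.6]
```

```bash
python3 -m inch '[{"gripper":0.055,"tx":0,"ty":0.0025,"tz":0,"spin":0},{"gripper":0.055,"tx":0,"ty":0,"tz":0.015,"spin":0},{"gripper":0.055,"tx":0,"ty":0,"tz":0.015,"spin":0},{"gripper":0.055,"tx":0,"ty":0,"tz":0.008,"spin":0},{"gripper":0.055,"tx":0,"ty":0,"tz":0,"spin":0},{"gripper":0.055,"tx":0,"ty":0,"tz":0,"spin":0},{"gripper":0.055,"tx":0,"ty":0,"tz":0,"spin":0},{"gripper":0.055,"tx":0,"ty":0,"tz":0,"spin":0}]' 40
python3 - <<'E'
from h import *
f=save('wrist','w9.png');s=sense();print(s['eef_pos'],np.degrees(s['tcp_rot']),s['opening'])
E
```

```text
clock: 11.2
eef_pos: [486.3, 51.7, 24.8]
tcp_rot: [3.141, 0.0, 1.777]
contact_force: [0.3, -0.0, -2.1]
opening: 0.709
[486.23207704  51.69862498  24.78191185] [1.79947139e+02 5.31605562e-03 1.01813474e+02] 0.707480852676555
```

View pics/w9.png

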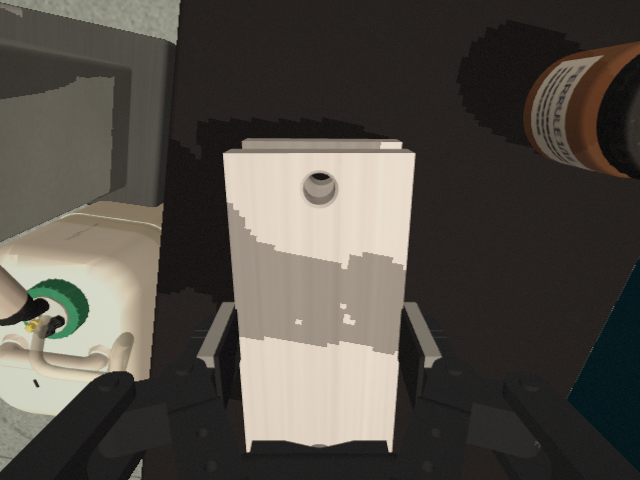

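Run:
```python
from h import *
w=grab_frame('wrist');s=sense();p=s['eef_pos'];R=Ro.from_euler('xyz',s['tcp_rot']).as_matrix();print(p)
for u,v in [(242,139),(402,139)]: print('pile',np.round(R.T@(unproj(w,u,v,12)-p),1))
for u,v in [(224,150),(414,150)]: print('held',np.round(R.T@(unproj(w,u,v,p[2]+15.6)-p),1))
```

```text
[486.16030897  51.69490622  24.71560094]
pile [ 69.2 -30.4  12.7]
pile [69.2 31.4 12.7]
held [ 68.5 -30.9 -15.6]
held [ 68.4  29.6 -15.6]
```

```bash
python3 -m inch '[{"gripper":0.055,"tx":0.0005,"ty":0.001,"tz":0,"spin":0},{"gripper":0.055,"tx":0,"ty":0,"tz":0.006,"spin":0},{"gripper":0.055,"tx":0,"ty":0,"tz":0.005,"spin":0},{"gripper":0.055,"tx":0,"ty":0,"tz":0.003,"spin":0},{"gripper":0.055,"tx":0,"ty":0,"tz":0.0015,"spin":0},{"gripper":0.055,"tx":0,"ty":0,"tz":0.0005,"spin":0},{"gripper":0.055,"tx":0,"ty":0,"tz":0,"spin":0},{"gripper":0.055,"tx":0,"ty":0,"tz":0,"spin":0}]' 40
```

```text
clock: 12.1
eef_pos: [486.3, 52.3, 9.5]
tcp_rot: [-3.141, -0.0, 1.777]
contact_force: [-8.5, -1.0, 28.8]
opening: 0.712
```

```bash
python3 -m inch '[{"gripper":0.055,"tx":0,"ty":0,"tz":-0.0005,"spin":0},{"gripper":0.064,"tx":0,"ty":0,"tz":0,"spin":0},{"gripper":0.066,"tx":0,"ty":0,"tz":0,"spin":0},{"gripper":0.07,"tx":0,"ty":0,"tz":0,"spin":0},{"gripper":0.075,"tx":0,"ty":0,"tz":0,"spin":0},{"gripper":0.08,"tx":0,"ty":0,"tz":0,"spin":0},{"gripper":0.08,"tx":0,"ty":0,"tz":-0.01,"spin":0},{"gripper":0.08,"tx":0,"ty":0,"tz":-0.03,"spin":0}]' 40
python3 -m inch '[{"gripper":0.085,"tx":0,"ty":0,"tz":-0.03,"spin":0},{"gripper":0.085,"tx":0,"ty":0,"tz":-0.03,"spin":0},{"gripper":0.085,"tx":0,"ty":0,"tz":-0.03,"spin":0},{"gripper":0.085,"tx":0,"ty":0,"tz":0,"spin":0},{"gripper":0.085,"tx":0,"ty":0,"tz":0,"spin":0},{"gripper":0.085,"tx":0,"ty":0,"tz":0,"spin":0},{"gripper":0.085,"tx":0,"ty":0,"tz":0,"spin":0},{"gripper":0.085,"tx":0,"ty":0,"tz":0,"spin":0}]' 40
python3 - <<'E'
from h import *
f=save('wrist','w10.png')
p=sense()['eef_pos'];a=np.degrees(sense()['tcp_rot'][2]);print(p,a)
plan(479.5,314,138,74.2,8)
E
```

```text
clock: 12.9
eef_pos: [484.9, 52.2, 47.8]
tcp_rot: [-3.137, -0.0, 1.777]
contact_force: [0.3, -0.9, 1.0]
opening: 0.935
clock: 13.7
eef_pos: [486.1, 52.3, 137.9]
tcp_rot: [-3.14, -0.0, 1.777]
contact_force: [-0.0, -0.0, 0.8]
opening: 0.997
[486.24385029  52.30663134 138.02421369] 101.81528485512226
{"gripper":0.085,"tx":0.032,"ty":0.006,"tz":0,"spin":3.5},{"gripper":0.085,"tx":0.0325,"ty":0.004,"tz":0,"spin":3.4},{"gripper":0.085,"tx":0.033,"ty":0.0015,"tz":0,"spin":3.5},{"gripper":0.085,"tx":0.0325,"ty":0,"tz":0,"spin":3.4},{"gripper":0.085,"tx":0.0325,"ty":-0.002,"tz":0,"spin":3.5},{"gripper":0.085,"tx":0.0325,"ty":-0.004,"tz":0,"spin":3.4},{"gripper":0.085,"tx":0.0325,"ty":-0.0055,"tz":0,"spin":3.5},{"gripper":0.085,"tx":0.0315,"ty":-0.008,"tz":0,"spin":3.4}
from [486.2  52.3 138. ] 101.8 max mm/row 32.72253125379337 deg/row -3.45191060689028
```

View pics/w10.png

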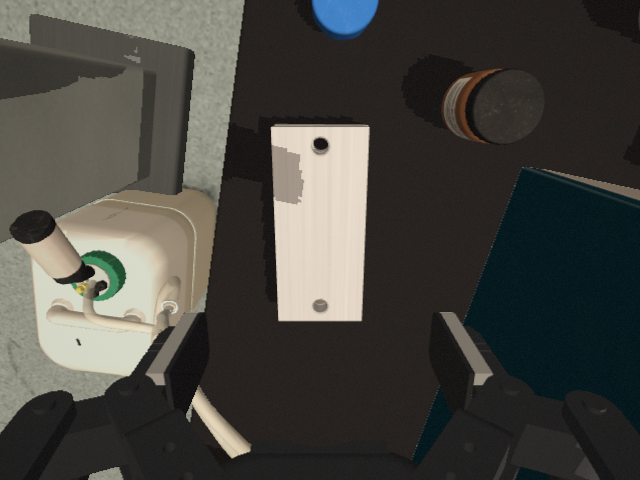

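```bash
python3 -m inch '[{"gripper":0.085,"tx":0.032,"ty":0.006,"tz":0,"spin":3.5},{"gripper":0.085,"tx":0.0325,"ty":0.004,"tz":0,"spin":3.4},{"gripper":0.085,"tx":0.033,"ty":0.0015,"tz":0,"spin":3.5},{"gripper":0.085,"tx":0.0325,"ty":0,"tz":0,"spin":3.4},{"gripper":0.085,"tx":0.0325,"ty":-0.002,"tz":0,"spin":3.5},{"gripper":0.085,"tx":0.0325,"ty":-0.004,"tz":0,"spin":3.4},{"gripper":0.085,"tx":0.0325,"ty":-0.0055,"tz":0,"spin":3.5},{"gripper":0.085,"tx":0.0315,"ty":-0.008,"tz":0,"spin":3.4}]'
python3 -m inch '[{"gripper":0.085,"tx":0,"ty":0,"tz":0.02,"spin":0},{"gripper":0.085,"tx":0,"ty":0,"tz":0.02,"spin":0},{"gripper":0.085,"tx":0,"ty":0,"tz":0.015,"spin":0},{"gripper":0.085,"tx":0,"ty":0,"tz":0,"spin":0},{"gripper":0.085,"tx":0,"ty":0,"tz":0,"spin":0},{"gripper":0.085,"tx":0,"ty":0,"tz":0,"spin":0},{"gripper":0.085,"tx":0,"ty":0,"tz":0,"spin":0},{"gripper":0.085,"tx":0,"ty":0,"tz":0,"spin":0}]'
python3 - <<'E'
from h import *
f=save('wrist','w11.png')
s=sense();p=s['eef_pos'];R=Ro.from_euler('xyz',s['tcp_rot']).as_matrix();print(p,np.degrees(s['tcp_rot']))
for n,z in [('tray_upper_mid',40),('spacer_lower_mid',26)]:
  for m in masks_of('wrist',n)[:2]:
    v,u=np.nonzero(m['pixels']);W=np.array([unproj(f,a,b,z) for a,b in zip(u,v)]);T=(W-p)@R;print(n,m['conf'],len(u),cv2.minAreaRect(W[:,:2].astype(np.float32)),cv2.minAreaRect(T[:,:2].astype(np.float32)))
E
```

```text
clock: 14.55
eef_pos: [479.6, 315.2, 138.2]
tcp_rot: [-3.141, 0.001, 1.293]
contact_force: [0.4, -0.1, 0.4]
opening: 0.995
clock: 15.35
eef_pos: [480.4, 314.0, 84.5]
tcp_rot: [3.141, -0.001, 1.295]
contact_force: [0.3, -0.4, 0.5]
opening: 0.999
[480.28577121 313.96023319  84.38722466] [ 1.79963483e+02 -4.46675650e-02  7.42011013e+01]
tray_upper_mid 0.78 25016 ((479.3731384277344, 312.9037170410156), (150.13180541992188, 54.827720642089844), 74.54926300048828) ((-1.2996826171875, -0.6187839508056641), (54.82770919799805, 150.1317901611328), 89.65180206298828)
spacer_lower_mid 0.93 782 ((479.2860412597656, 313.5564270019531), (138.37802124023438, 62.29354476928711), 74.93769073486328) ((-0.7062759399414062, -0.8891639709472656), (62.293548583984375, 138.37806701660156), 89.26335906982422)
```

View pics/w11.png

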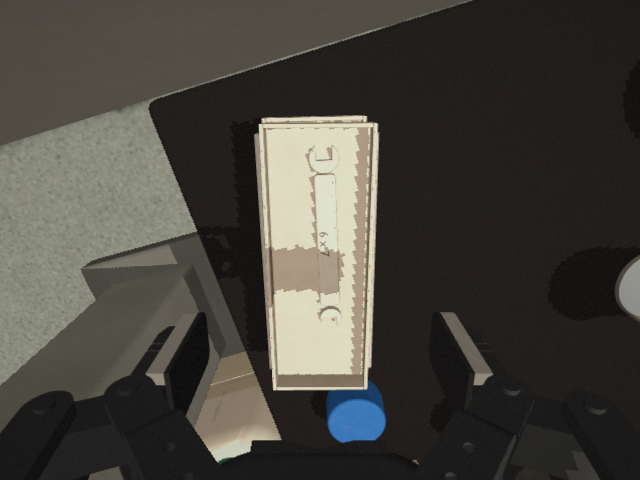

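```bash
python3 -m inch '[{"gripper":0.085,"tx":-0.001,"ty":-0.0005,"tz":0.014,"spin":-0.3},{"gripper":0.085,"tx":0,"ty":0,"tz":0.015,"spin":0},{"gripper":0.085,"tx":0,"ty":0,"tz":0.015,"spin":0},{"gripper":0.085,"tx":0,"ty":0,"tz":0.01,"spin":0},{"gripper":0.085,"tx":0,"ty":0,"tz":0.004,"spin":0},{"gripper":0.075,"tx":0,"ty":0,"tz":0,"spin":0},{"gripper":0.065,"tx":0,"ty":0,"tz":0,"spin":0},{"gripper":0.06,"tx":0,"ty":0,"tz":0,"spin":0}]' 30
python3 -m inch '[{"gripper":0.055,"tx":0,"ty":0,"tz":0,"spin":0},{"gripper":0.05,"tx":0,"ty":0,"tz":0,"spin":0},{"gripper":0.05,"tx":0,"ty":0,"tz":0,"spin":0},{"gripper":0.05,"tx":0,"ty":0,"tz":0,"spin":0},{"gripper":0.05,"tx":0,"ty":0,"tz":0,"spin":0},{"gripper":0.05,"tx":0,"ty":0,"tz":0,"spin":0},{"gripper":0.05,"tx":0,"ty":0,"tz":0,"spin":0},{"gripper":0.05,"tx":0,"ty":0,"tz":0,"spin":0}]' 30
```

```text
clock: 16.3
eef_pos: [479.6, 313.3, 26.3]
tcp_rot: [3.141, -0.001, 1.301]
contact_force: [-0.3, -0.0, 0.1]
opening: 0.706
clock: 17.1
eef_pos: [479.8, 313.3, 26.7]
tcp_rot: [3.141, -0.001, 1.301]
contact_force: [-0.5, -1.6, 6.3]
opening: 0.632
```

```bash
python3 -m inch '[{"gripper":0.05,"tx":0,"ty":0,"tz":-0.003,"spin":0},{"gripper":0.05,"tx":0,"ty":0,"tz":-0.006,"spin":0},{"gripper":0.05,"tx":0,"ty":0,"tz":-0.01,"spin":0},{"gripper":0.05,"tx":0,"ty":0,"tz":-0.01,"spin":0},{"gripper":0.05,"tx":0,"ty":0,"tz":-0.01,"spin":0},{"gripper":0.05,"tx":0,"ty":0,"tz":0,"spin":0},{"gripper":0.05,"tx":0,"ty":0,"tz":0,"spin":0},{"gripper":0.05,"tx":0,"ty":0,"tz":0,"spin":0}]' 30
python3 - <<'E'
from h import *
f=save('wrist','w12.png')
save('side','s12.png');i=cv2.imread('pics/s12.png');cv2.imwrite('pics/s12z.png',cv2.resize(i[240:400,330:530],None,fx=3,fy=3,interpolation=cv2.INTER_CUBIC))
E
```

```text
clock: 17.9
eef_pos: [479.0, 312.9, 64.5]
tcp_rot: [-3.141, 0.0, 1.301]
contact_force: [-0.4, -0.1, -0.9]
opening: 0.635
```

View pics/w12.png

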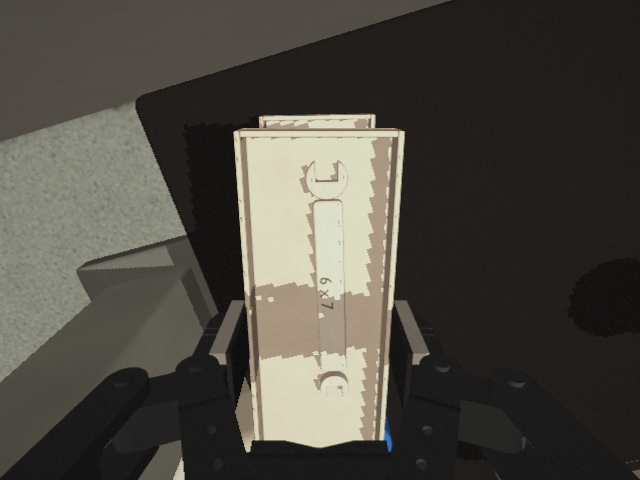

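View pics/s12z.png

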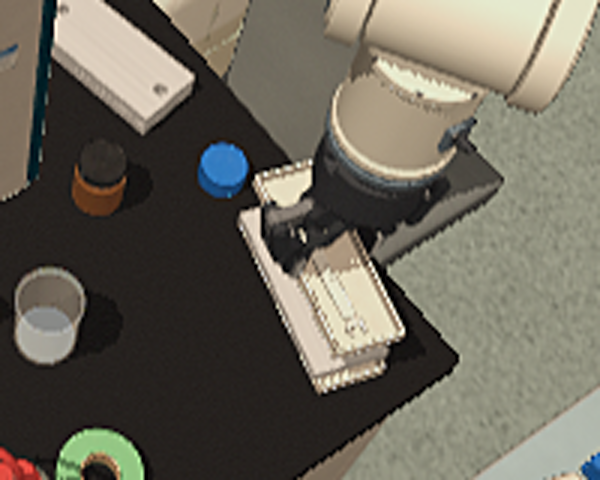

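Run:
```python
import h;from h import *
h.G='0.05'
p=sense()['eef_pos'];a=np.degrees(sense()['tcp_rot'][2]);print(p,a)
plan(440,100,180,88,7)
plan(440,-180,180,97,8,prev=[440,100,180,88])
```

```text
[478.88132922 312.84119487  64.34758506] 74.51119217088181
{"gripper":0.05,"tx":-0.031,"ty":0.003,"tz":-0.0165,"spin":-1.9},{"gripper":0.05,"tx":-0.0305,"ty":0.0015,"tz":-0.0165,"spin":-2},{"gripper":0.05,"tx":-0.031,"ty":0.0005,"tz":-0.0165,"spin":-1.9},{"gripper":0.05,"tx":-0.031,"ty":-0,"tz":-0.0165,"spin":-1.9},{"gripper":0.05,"tx":-0.031,"ty":-0.0015,"tz":-0.0165,"spin":-1.9},{"gripper":0.05,"tx":-0.0305,"ty":-0.0025,"tz":-0.0165,"spin":-2},{"gripper":0.05,"tx":-0.031,"ty":-0.0035,"tz":-0.0165,"spin":-1.9}
from [478.9 312.8  64.3] 74.5 max mm/row 35.04766814418051 deg/row 1.926972547016882
{"gripper":0.05,"tx":-0.035,"ty":0.001,"tz":-0,"spin":-1.1},{"gripper":0.05,"tx":-0.035,"ty":0.001,"tz":-0,"spin":-1.2},{"gripper":0.05,"tx":-0.035,"ty":-0.0005,"tz":-0,"spin":-1.1},{"gripper":0.05,"tx":-0.035,"ty":-0.001,"tz":-0,"spin":-1.1},{"gripper":0.05,"tx":-0.035,"ty":-0.0015,"tz":-0,"spin":-1.1},{"gripper":0.05,"tx":-0.035,"ty":-0.002,"tz":-0,"spin":-1.2},{"gripper":0.05,"tx":-0.0345,"ty":-0.003,"tz":-0,"spin":-1.1},{"gripper":0.05,"tx":-0.035,"ty":-0.0035,"tz":-0,"spin":-1.1}
from [440. 100. 180.] 88 max mm/row 35.0 deg/row 1.125
```

```bash
python3 -m inch '[{"gripper":0.05,"tx":-0.008,"ty":0.001,"tz":-0.03,"spin":0},{"gripper":0.05,"tx":-0.023,"ty":0.002,"tz":-0.02,"spin":-1.9},{"gripper":0.05,"tx":-0.0305,"ty":0.0015,"tz":-0.0165,"spin":-2},{"gripper":0.05,"tx":-0.031,"ty":0.0005,"tz":-0.0165,"spin":-1.9},{"gripper":0.05,"tx":-0.031,"ty":0,"tz":-0.0165,"spin":-1.9},{"gripper":0.05,"tx":-0.031,"ty":-0.0015,"tz":-0.0165,"spin":-1.9},{"gripper":0.05,"tx":-0.0305,"ty":-0.0025,"tz":0,"spin":-2},{"gripper":0.05,"tx":-0.031,"ty":-0.0035,"tz":0,"spin":-1.9}]' 30
python3 -m inch '[{"gripper":0.05,"tx":-0.035,"ty":0.001,"tz":0,"spin":-1.1},{"gripper":0.05,"tx":-0.035,"ty":0.001,"tz":0,"spin":-1.2},{"gripper":0.05,"tx":-0.035,"ty":-0.0005,"tz":0,"spin":-1.1},{"gripper":0.05,"tx":-0.035,"ty":-0.001,"tz":0,"spin":-1.1},{"gripper":0.05,"tx":-0.035,"ty":-0.0015,"tz":0,"spin":-1.1},{"gripper":0.05,"tx":-0.035,"ty":-0.002,"tz":0,"spin":-1.2},{"gripper":0.05,"tx":-0.0345,"ty":-0.003,"tz":0,"spin":-1.1},{"gripper":0.05,"tx":-0.035,"ty":-0.0035,"tz":0,"spin":-1.1}]' 30
python3 - <<'E'
import h;from h import *
h.G='0.05'
plan(496,-333,140,101.7,6)
E
```

```text
clock: 18.8
eef_pos: [440.1, 99.0, 181.1]
tcp_rot: [3.141, -0.0, 1.538]
contact_force: [0.9, 0.1, -1.0]
opening: 0.633
clock: 19.6
eef_pos: [439.9, -181.3, 180.5]
tcp_rot: [-3.141, -0.0, 1.694]
contact_force: [1.3, -0.2, -1.1]
opening: 0.632
{"gripper":0.05,"tx":-0.026,"ty":0.006,"tz":0.007,"spin":-0.8},{"gripper":0.05,"tx":-0.0265,"ty":0.006,"tz":0.0065,"spin":-0.8},{"gripper":0.05,"tx":-0.0265,"ty":0.0055,"tz":0.007,"spin":-0.7},{"gripper":0.05,"tx":-0.0265,"ty":0.005,"tz":0.0065,"spin":-0.8},{"gripper":0.05,"tx":-0.0265,"ty":0.005,"tz":0.007,"spin":-0.8},{"gripper":0.05,"tx":-0.0265,"ty":0.004,"tz":0.0065,"spin":-0.8}
from [ 439.9 -181.3  180.5] 97.0 max mm/row 27.796705242496646 deg/row 0.775071931928854
```

```bash
python3 -m inch '[{"gripper":0.05,"tx":-0.026,"ty":0.006,"tz":0.007,"spin":-0.8},{"gripper":0.05,"tx":-0.0265,"ty":0.006,"tz":0.0065,"spin":-0.8},{"gripper":0.05,"tx":-0.0265,"ty":0.0055,"tz":0.007,"spin":-0.7},{"gripper":0.05,"tx":-0.0265,"ty":0.005,"tz":0.0065,"spin":-0.8},{"gripper":0.05,"tx":-0.0265,"ty":0.005,"tz":0.007,"spin":-0.8},{"gripper":0.05,"tx":-0.0265,"ty":0.004,"tz":0.0065,"spin":-0.8},{"gripper":0.05,"tx":0,"ty":0,"tz":0.03,"spin":0},{"gripper":0.05,"tx":0,"ty":0,"tz":0.03,"spin":0}]' 30
python3 -m inch '[{"gripper":0.05,"tx":0,"ty":0,"tz":0.015,"spin":0},{"gripper":0.05,"tx":0,"ty":0,"tz":0.01,"spin":0},{"gripper":0.05,"tx":0,"ty":0,"tz":0,"spin":0},{"gripper":0.05,"tx":0,"ty":0,"tz":0,"spin":0},{"gripper":0.05,"tx":0,"ty":0,"tz":0,"spin":0},{"gripper":0.05,"tx":0,"ty":0,"tz":0,"spin":0},{"gripper":0.05,"tx":0,"ty":0,"tz":0,"spin":0},{"gripper":0.05,"tx":0,"ty":0,"tz":0,"spin":0}]' 30
python3 - <<'E'
from h import *
f=save('wrist','w13.png')
E
```

```text
clock: 20.4
eef_pos: [496.6, -332.7, 79.5]
tcp_rot: [3.141, 0.001, 1.774]
contact_force: [0.1, -0.4, -1.7]
opening: 0.633
clock: 21.2
eef_pos: [496.4, -331.7, 55.7]
tcp_rot: [3.141, 0.001, 1.775]
contact_force: [0.0, -0.1, -1.4]
opening: 0.633
```

View pics/w13.png

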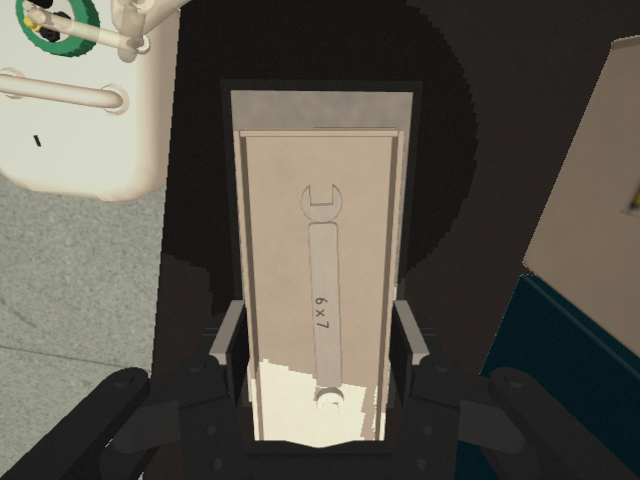

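```bash
python3 -m inch '[{"gripper":0.05,"tx":0,"ty":0,"tz":0.012,"spin":0},{"gripper":0.05,"tx":0,"ty":0,"tz":0.014,"spin":0},{"gripper":0.05,"tx":0,"ty":0,"tz":0.012,"spin":0},{"gripper":0.05,"tx":0,"ty":0,"tz":0.008,"spin":0},{"gripper":0.05,"tx":0,"ty":0,"tz":0.004,"spin":0},{"gripper":0.05,"tx":0,"ty":0,"tz":0.001,"spin":0},{"gripper":0.05,"tx":0,"ty":0,"tz":0,"spin":0},{"gripper":0.05,"tx":0,"ty":0,"tz":0,"spin":0}]' 30
```

```text
clock: 22.05
eef_pos: [496.4, -331.7, 4.3]
tcp_rot: [3.141, 0.0, 1.775]
contact_force: [0.4, -0.7, -0.8]
opening: 0.633
```

```bash
python3 -m inch '[{"gripper":0.05,"tx":0,"ty":0,"tz":0.0005,"spin":0},{"gripper":0.05,"tx":0,"ty":0,"tz":0.0005,"spin":0},{"gripper":0.05,"tx":0,"ty":0,"tz":0,"spin":0},{"gripper":0.05,"tx":0,"ty":0,"tz":0,"spin":0},{"gripper":0.05,"tx":0,"ty":0,"tz":0,"spin":0},{"gripper":0.05,"tx":0,"ty":0,"tz":0,"spin":0},{"gripper":0.05,"tx":0,"ty":0,"tz":0,"spin":0},{"gripper":0.05,"tx":0,"ty":0,"tz":0,"spin":0}]' 30
```

```text
clock: 22.85
eef_pos: [496.4, -331.7, 3.7]
tcp_rot: [3.141, 0.0, 1.775]
contact_force: [-0.9, 0.2, 5.5]
opening: 0.638
```

```bash
python3 -m inch '[{"gripper":0.056,"tx":0,"ty":0,"tz":0,"spin":0},{"gripper":0.06,"tx":0,"ty":0,"tz":0,"spin":0},{"gripper":0.065,"tx":0,"ty":0,"tz":0,"spin":0},{"gripper":0.075,"tx":0,"ty":0,"tz":0,"spin":0},{"gripper":0.08,"tx":0,"ty":0,"tz":0,"spin":0},{"gripper":0.085,"tx":0,"ty":0,"tz":0,"spin":0},{"gripper":0.085,"tx":0,"ty":0,"tz":-0.01,"spin":0},{"gripper":0.085,"tx":0,"ty":0,"tz":-0.03,"spin":0}]' 30
python3 -m inch '[{"gripper":0.085,"tx":0,"ty":0,"tz":-0.04,"spin":0},{"gripper":0.085,"tx":0,"ty":0,"tz":-0.045,"spin":0},{"gripper":0.085,"tx":0,"ty":0,"tz":-0.045,"spin":0},{"gripper":0.085,"tx":0,"ty":0,"tz":-0.01,"spin":0},{"gripper":0.085,"tx":0,"ty":0,"tz":0,"spin":0},{"gripper":0.085,"tx":0,"ty":0,"tz":0,"spin":0},{"gripper":0.085,"tx":0,"ty":0,"tz":0,"spin":0},{"gripper":0.085,"tx":0,"ty":0,"tz":0,"spin":0}]' 30
python3 - <<'E'
from h import *
f=save('wrist','w14.png')
for n,z in [('tray_upper_mid',17),('mat_top',3)]:
  for m in masks_of('wrist',n)[:1]:
    v,u=np.nonzero(m['pixels']);W=np.array([unproj(f,a,b,z)[:2] for a,b in zip(u,v)],np.float32);print(n,m['conf'],len(u),cv2.minAreaRect(W))
plan(440,-180,180,97,6)
plan(440,100,180,88,8,prev=[440,-180,180,97])
plan(479.5,314,100,74.5,7,prev=[440,100,180,88])
E
```

```text
clock: 23.65
eef_pos: [494.5, -330.5, 41.9]
tcp_rot: [-3.138, -0.003, 1.775]
contact_force: [0.1, 0.1, 1.1]
opening: 1.0
clock: 24.45
eef_pos: [495.4, -331.0, 181.5]
tcp_rot: [-3.14, -0.002, 1.775]
contact_force: [0.8, -0.5, -0.2]
opening: 0.999
tray_upper_mid 0.82 10961 ((495.2246398925781, -332.21734619140625), (55.99924850463867, 150.96725463867188), 11.76374340057373)
mat_top 0.86 12422 ((496.1990966796875, -333.9571533203125), (94.99567413330078, 189.33189392089844), 11.106521606445312)
{"gripper":0.085,"tx":0.0265,"ty":-0.004,"tz":0.0005,"spin":0.8},{"gripper":0.085,"tx":0.0265,"ty":-0.0045,"tz":0.0005,"spin":0.8},{"gripper":0.085,"tx":0.0265,"ty":-0.0045,"tz":0,"spin":0.8},{"gripper":0.085,"tx":0.0265,"ty":-0.005,"tz":0.0005,"spin":0.7},{"gripper":0.085,"tx":0.0265,"ty":-0.0055,"tz":0.0005,"spin":0.8},{"gripper":0.085,"tx":0.026,"ty":-0.006,"tz":0.0005,"spin":0.8}
from [ 495.8 -331.4  182.3] 101.7 max mm/row 26.88786844071107 deg/row -0.7853809213020687
{"gripper":0.085,"tx":0.0345,"ty":0.0045,"tz":-0,"spin":1.1},{"gripper":0.085,"tx":0.035,"ty":0.0035,"tz":-0,"spin":1.2},{"gr
[... 239 characters left out ...]
ipper":0.085,"tx":0.035,"ty":-0,"tz":-0,"spin":1.1},{"gripper":0.085,"tx":0.035,"ty":-0.0005,"tz":-0,"spin":1.1}
from [ 440. -180.  180.] 97 max mm/row 35.0 deg/row -1.125
{"gripper":0.085,"tx":0.0305,"ty":0.0045,"tz":0.0115,"spin":1.9},{"gripper":0.085,"tx":0.031,"ty":0.0035,"tz":0.0115,"spin":2},{"gripper":0.085,"tx":0.031,"ty":0.0025,"tz":0.0115,"spin":1.9},{"gripper":0.085,"tx":0.031,"ty":0.0015,"tz":0.011,"spin":1.9},{"gripper":0.085,"tx":0.0315,"ty":0.0005,"tz":0.0115,"spin":1.9},{"gripper":0.085,"tx":0.031,"ty":-0.0005,"tz":0.0115,"spin":2},{"gripper":0.085,"tx":0.031,"ty":-0.002,"tz":0.0115,"spin":1.9}
from [440. 100. 180.] 88 max mm/row 33.121991584604515 deg/row -1.9285714285714286
```

View pics/w14.png

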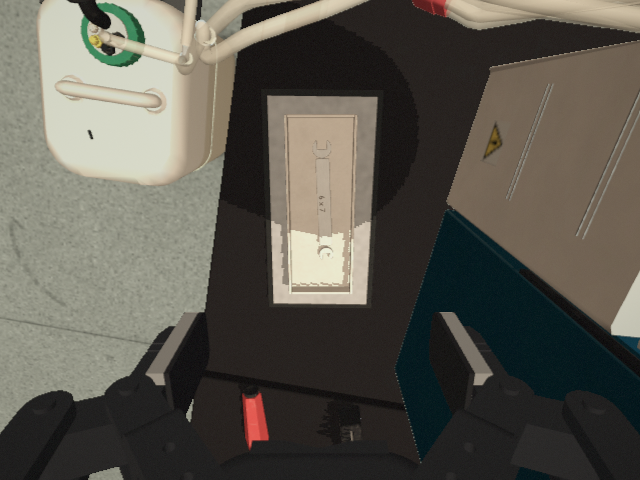

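Tray is centred on the mat (within 2 mm, about 0.7° of square) with its spanner inside. Back to the stack for the lower spacer.

```bash
python3 -m inch '[{"gripper":0.085,"tx":0,"ty":0,"tz":0,"spin":0},{"gripper":0.085,"tx":0,"ty":0,"tz":0,"spin":0},{"gripper":0.085,"tx":0.0265,"ty":-0.004,"tz":0.0005,"spin":0.8},{"gripper":0.085,"tx":0.0265,"ty":-0.0045,"tz":0.0005,"spin":0.8},{"gripper":0.085,"tx":0.0265,"ty":-0.0045,"tz":0,"spin":0.8},{"gripper":0.085,"tx":0.0265,"ty":-0.005,"tz":0.0005,"spin":0.7},{"gripper":0.085,"tx":0.0265,"ty":-0.0055,"tz":0.0005,"spin":0.8},{"gripper":0.085,"tx":0.026,"ty":-0.006,"tz":0.0005,"spin":0.8}]'
python3 -m inch '[{"gripper":0.085,"tx":0.0345,"ty":0.0045,"tz":0,"spin":1.1},{"gripper":0.085,"tx":0.035,"ty":0.0035,"tz":0,"spin":1.2},{"gripper":0.085,"tx":0.035,"ty":0.0025,"tz":0,"spin":1.1},{"gripper":0.085,"tx":0.035,"ty":0.0025,"tz":0,"spin":1.1},{"gripper":0.085,"tx":0.035,"ty":0.0015,"tz":0,"spin":1.1},{"gripper":0.085,"tx":0.035,"ty":0.001,"tz":0,"spin":1.2},{"gripper":0.085,"tx":0.035,"ty":0,"tz":0,"spin":1.1},{"gripper":0.085,"tx":0.035,"ty":-0.0005,"tz":0,"spin":1.1}]'
python3 -m inch '[{"gripper":0.085,"tx":0.0305,"ty":0.0045,"tz":0.0115,"spin":1.9},{"gripper":0.085,"tx":0.031,"ty":0.0035,"tz":0.0115,"spin":2},{"gripper":0.085,"tx":0.031,"ty":0.0025,"tz":0.0115,"spin":1.9},{"gripper":0.085,"tx":0.031,"ty":0.0015,"tz":0.011,"spin":1.9},{"gripper":0.085,"tx":0.0315,"ty":0.0005,"tz":0.0115,"spin":1.9},{"gripper":0.085,"tx":0.031,"ty":-0.0005,"tz":0.0115,"spin":2},{"gripper":0.085,"tx":0.031,"ty":-0.002,"tz":0.0115,"spin":1.9},{"gripper":0.085,"tx":0,"ty":0,"tz":0,"spin":0}]'
python3 -m inch '[{"gripper":0.085,"tx":0,"ty":0,"tz":0.02,"spin":0},{"gripper":0.085,"tx":0,"ty":0,"tz":0.01,"spin":0},{"gripper":0.085,"tx":0,"ty":0,"tz":0,"spin":0},{"gripper":0.085,"tx":0,"ty":0,"tz":0,"spin":0},{"gripper":0.085,"tx":0,"ty":0,"tz":0,"spin":0},{"gripper":0.085,"tx":0,"ty":0,"tz":0,"spin":0},{"gripper":0.085,"tx":0,"ty":0,"tz":0,"spin":0},{"gripper":0.085,"tx":0,"ty":0,"tz":0,"spin":0}]'
python3 - <<'E'
from h import *
f=save('wrist','w15.png')
s=sense();p=s['eef_pos'];R=Ro.from_euler('xyz',s['tcp_rot']).as_matrix();print(p,np.degrees(s['tcp_rot']))
for n,z in [('spacer_lower_mid',26)]:
  for m in masks_of('wrist',n)[:2]:
    v,u=np.nonzero(m['pixels']);W=np.array([unproj(f,a,b,z) for a,b in zip(u,v)]);T=(W-p)@R;print(n,m['conf'],len(u),cv2.minAreaRect(W[:,:2].astype(np.float32)),cv2.minAreaRect(T[:,:2].astype(np.float32)))
E
```

```text
clock: 25.4
eef_pos: [439.8, -179.4, 180.9]
tcp_rot: [3.141, 0.0, 1.692]
contact_force: [0.8, 0.6, 0.6]
opening: 0.994
clock: 26.2
eef_pos: [440.2, 101.3, 181.0]
tcp_rot: [3.141, -0.0, 1.535]
contact_force: [0.4, -0.8, -0.7]
opening: 0.997
clock: 27.0
eef_pos: [479.9, 316.9, 99.6]
tcp_rot: [-3.141, -0.001, 1.302]
contact_force: [0.1, 0.1, -0.4]
opening: 0.994
clock: 27.8
eef_pos: [479.8, 314.1, 71.1]
tcp_rot: [3.141, -0.0, 1.3]
contact_force: [-0.2, 0.3, 0.1]
opening: 0.996
[479.71972307 314.07110902  71.01753233] [ 1.79988380e+02 -1.54076093e-02  7.45147698e+01]
```

View pics/w15.png

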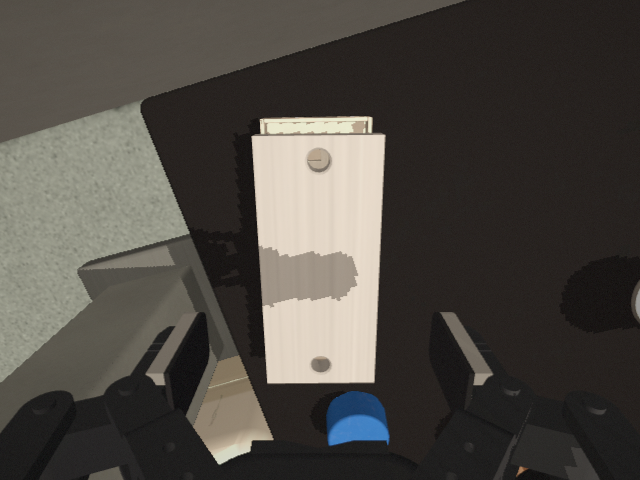

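Run:
```python
from h import *
w=grab_frame('wrist');s=sense();p=s['eef_pos'];R=Ro.from_euler('xyz',s['tcp_rot']).as_matrix()
print(p,np.array([R.T@(unproj(w,u,v,26)-p) for u,v in [(252,136),(385,135),(375,382),(267,383)]]).round(1))
```

```text
[479.66293485 314.04723084  70.88492278] [[ 67.3 -31.5  44.9]
 [ 67.7  30.3  44.9]
 [-71.7  32.1  44.9]
 [-72.4 -30.6  44.9]]
```

```bash
python3 -m inch '[{"gripper":0.085,"tx":-0.002,"ty":0,"tz":0.015,"spin":-0.5},{"gripper":0.085,"tx":0,"ty":0,"tz":0.015,"spin":0},{"gripper":0.085,"tx":0,"ty":0,"tz":0.015,"spin":0},{"gripper":0.085,"tx":0,"ty":0,"tz":0.01,"spin":0},{"gripper":0.085,"tx":0,"ty":0,"tz":0.0055,"spin":0},{"gripper":0.085,"tx":0,"ty":0,"tz":0,"spin":0},{"gripper":0.075,"tx":0,"ty":0,"tz":0,"spin":0},{"gripper":0.065,"tx":0,"ty":0,"tz":0,"spin":0}]' 40
python3 -m inch '[{"gripper":0.06,"tx":0,"ty":0,"tz":0,"spin":0},{"gripper":0.055,"tx":0,"ty":0,"tz":0,"spin":0},{"gripper":0.055,"tx":0,"ty":0,"tz":0,"spin":0},{"gripper":0.055,"tx":0,"ty":0,"tz":0,"spin":0},{"gripper":0.055,"tx":0,"ty":0,"tz":-0.003,"spin":0},{"gripper":0.055,"tx":0,"ty":0,"tz":-0.007,"spin":0},{"gripper":0.055,"tx":0,"ty":0,"tz":-0.01,"spin":0},{"gripper":0.055,"tx":0,"ty":0,"tz":-0.01,"spin":0}]' 40
python3 - <<'E'
import h;from h import *
save('wrist','w16.png');h.G='0.055'
p=sense()['eef_pos'];a=np.degrees(sense()['tcp_rot'][2]);print(p,a)
plan(487,52.5,135,101.8,8,prev=[p[0],p[1],135,a])
E
```

```text
clock: 28.75
eef_pos: [479.5, 312.3, 10.8]
tcp_rot: [3.141, -0.001, 1.309]
contact_force: [-0.5, -0.6, 0.5]
opening: 0.764
clock: 29.55
eef_pos: [479.1, 312.1, 41.2]
tcp_rot: [3.142, -0.0, 1.309]
contact_force: [-0.0, -0.1, -1.7]
opening: 0.709
[480.05536089 312.69165292  42.82985198] 75.0125735424297
{"gripper":0.055,"tx":-0.031,"ty":0.009,"tz":-0,"spin":-3.3},{"gripper":0.055,"tx":-0.032,"ty":0.0075,"tz":-0,"spin":-3.4},{"gripper":0.055,"tx":-0.032,"ty":0.0055,"tz":-0,"spin":-3.3},{"gripper":0.055,"tx":-0.0325,"ty":0.004,"tz":-0,"spin":-3.4},{"gripper":0.055,"tx":-0.0325,"ty":0.0015,"tz":-0,"spin":-3.3},{"gripper":0.055,"tx":-0.0325,"ty":0,"tz":-0,"spin":-3.4},{"gripper":0.055,"tx":-0.0325,"ty":-0.002,"tz":-0,"spin":-3.3},{"gripper":0.055,"tx":-0.032,"ty":-0.004,"tz":-0,"spin":-3.4}
from [480.1 312.7 135. ] 75.0 max mm/row 32.535539285945504 deg/row 3.3484283071962864
```

View pics/w16.png

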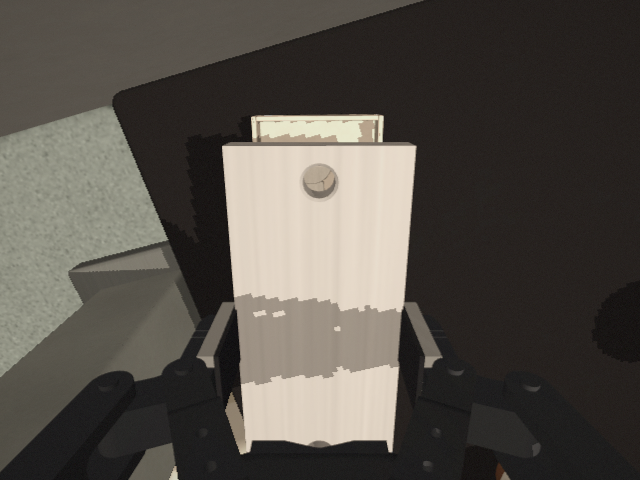

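```bash
python3 -m inch '[{"gripper":0.055,"tx":0,"ty":0,"tz":-0.045,"spin":0},{"gripper":0.055,"tx":-0.01,"ty":0.003,"tz":-0.047,"spin":0},{"gripper":0.055,"tx":-0.021,"ty":0.006,"tz":0,"spin":-3.3},{"gripper":0.055,"tx":-0.032,"ty":0.0075,"tz":0,"spin":-3.4},{"gripper":0.055,"tx":-0.032,"ty":0.0055,"tz":0,"spin":-3.3},{"gripper":0.055,"tx":-0.0325,"ty":0.004,"tz":0,"spin":-3.4},{"gripper":0.055,"tx":-0.0325,"ty":0.0015,"tz":0,"spin":-3.3},{"gripper":0.055,"tx":-0.0325,"ty":0,"tz":0,"spin":-3.4}]' 40
python3 -m inch '[{"gripper":0.055,"tx":-0.0325,"ty":-0.002,"tz":0,"spin":-3.3},{"gripper":0.055,"tx":-0.034,"ty":-0.004,"tz":0,"spin":-3.4},{"gripper":0.055,"tx":0,"ty":0,"tz":0.03,"spin":0},{"gripper":0.055,"tx":0,"ty":0,"tz":0.03,"spin":0},{"gripper":0.055,"tx":0,"ty":0,"tz":0.02,"spin":0},{"gripper":0.055,"tx":0,"ty":0,"tz":0.01,"spin":0},{"gripper":0.055,"tx":0,"ty":0,"tz":0,"spin":0},{"gripper":0.055,"tx":0,"ty":0,"tz":0,"spin":0}]' 40
python3 - <<'E'
from h import *
f=save('wrist','w17.png');s=sense();print(s['eef_pos'],np.degrees(s['tcp_rot']),s['opening'])
E
```

```text
clock: 30.4
eef_pos: [484.1, 115.5, 132.8]
tcp_rot: [3.141, -0.0, 1.663]
contact_force: [0.5, 0.4, -1.5]
opening: 0.713
clock: 31.2
eef_pos: [486.7, 50.1, 43.0]
tcp_rot: [3.141, 0.0, 1.777]
contact_force: [0.0, -0.1, -1.5]
opening: 0.71
[486.92099944  50.18894309  43.26240081] [1.79913820e+02 8.69715168e-03 1.01825363e+02] 0.7124535958970701
```

View pics/w17.png

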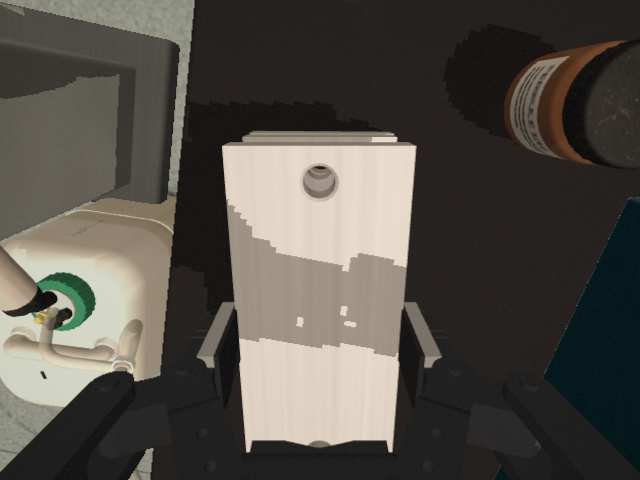

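Run:
```python
from h import *
w=grab_frame('wrist');s=sense();p=s['eef_pos'];R=Ro.from_euler('xyz',s['tcp_rot']).as_matrix();print(p)
i=w['pixels'][120:160,215:425];cv2.imwrite('pics/w17z.png',cv2.resize(i[:,:,::-1],None,fx=3.7,fy=3.7,interpolation=cv2.INTER_NEAREST))
for u,v in [(242,137),(397,137)]: print('pile',np.round(R.T@(unproj(w,u,v,24)-p),1))
for u,v in [(222,144),(416,144)]: print('held',np.round(R.T@(unproj(w,u,v,p[2]+15.6)-p),1))
```

```text
[487.06310235  50.19724882  43.40190702]
pile [ 69.4 -31.8  19.3]
pile [69.4 30.5 19.4]
held [ 70.4 -31.5 -15.7]
held [ 70.3  29.8 -15.6]
```

View pics/w17z.png

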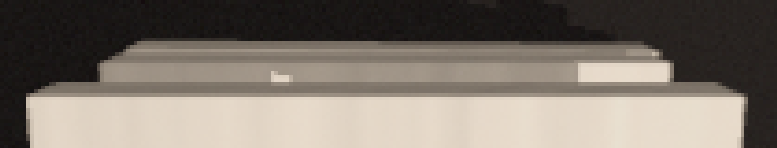

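```bash
python3 -m inch '[{"gripper":0.055,"tx":-0.0005,"ty":0,"tz":0.008,"spin":0},{"gripper":0.055,"tx":0,"ty":0,"tz":0.007,"spin":0},{"gripper":0.055,"tx":0,"ty":0,"tz":0.004,"spin":0},{"gripper":0.055,"tx":0,"ty":0,"tz":0.002,"spin":0},{"gripper":0.055,"tx":0,"ty":0,"tz":0.0005,"spin":0},{"gripper":0.055,"tx":0,"ty":0,"tz":0,"spin":0},{"gripper":0.055,"tx":0,"ty":0,"tz":0,"spin":0},{"gripper":0.055,"tx":0,"ty":0,"tz":0,"spin":0}]' 40
```

```text
clock: 32.1
eef_pos: [485.8, 49.5, 21.2]
tcp_rot: [-3.141, -0.0, 1.777]
contact_force: [-4.7, -0.3, 10.5]
opening: 0.715
```

```bash
python3 -m inch '[{"gripper":0.063,"tx":0,"ty":0,"tz":0,"spin":0},{"gripper":0.065,"tx":0,"ty":0,"tz":0,"spin":0},{"gripper":0.07,"tx":0,"ty":0,"tz":0,"spin":0},{"gripper":0.075,"tx":0,"ty":0,"tz":0,"spin":0},{"gripper":0.08,"tx":0,"ty":0,"tz":0,"spin":0},{"gripper":0.085,"tx":0,"ty":0,"tz":0,"spin":0},{"gripper":0.085,"tx":0,"ty":0,"tz":-0.01,"spin":0},{"gripper":0.085,"tx":0,"ty":0,"tz":-0.03,"spin":0}]' 40
python3 -m inch '[{"gripper":0.085,"tx":0,"ty":0,"tz":-0.04,"spin":0},{"gripper":0.085,"tx":0,"ty":0,"tz":-0.04,"spin":0},{"gripper":0.085,"tx":0,"ty":0,"tz":-0.03,"spin":0},{"gripper":0.085,"tx":0,"ty":0,"tz":-0.01,"spin":0},{"gripper":0.085,"tx":0,"ty":0,"tz":0,"spin":0},{"gripper":0.085,"tx":0,"ty":0,"tz":0,"spin":0},{"gripper":0.085,"tx":0,"ty":0,"tz":0,"spin":0},{"gripper":0.085,"tx":0,"ty":0,"tz":0,"spin":0}]' 40
python3 - <<'E'
from h import *
f=save('wrist','w18.png')
E
```

```text
clock: 32.9
eef_pos: [484.4, 49.3, 59.8]
tcp_rot: [-3.137, -0.0, 1.777]
contact_force: [0.5, 0.9, 0.1]
opening: 0.993
clock: 33.7
eef_pos: [485.4, 49.4, 179.4]
tcp_rot: [-3.139, -0.0, 1.777]
contact_force: [-0.1, -0.3, -0.1]
opening: 0.992
```

View pics/w18.png

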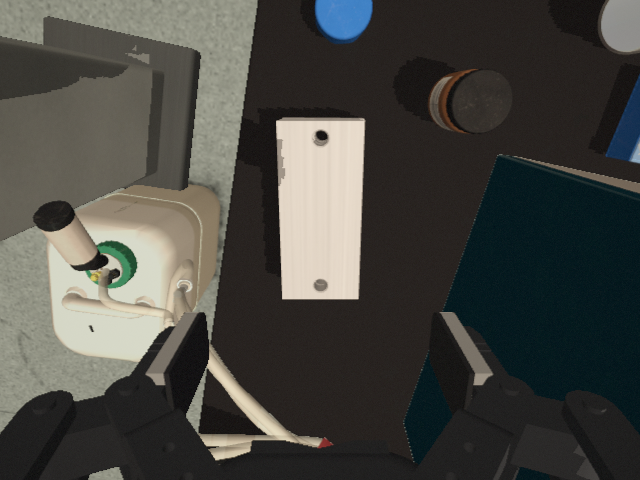

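```bash
python3 -m inch '[{"gripper":0.085,"tx":0,"ty":-0.01,"tz":-0.03,"spin":0},{"gripper":0.085,"tx":-0.03,"ty":-0.02,"tz":-0.03,"spin":0},{"gripper":0.085,"tx":-0.04,"ty":-0.02,"tz":-0.02,"spin":0},{"gripper":0.085,"tx":-0.04,"ty":-0.02,"tz":0,"spin":0},{"gripper":0.085,"tx":-0.04,"ty":-0.02,"tz":0,"spin":0},{"gripper":0.085,"tx":-0.03,"ty":-0.02,"tz":0,"spin":0},{"gripper":0.085,"tx":0,"ty":0,"tz":0,"spin":0},{"gripper":0.085,"tx":0,"ty":0,"tz":0,"spin":0}]' 40
python3 - <<'E'
from h import *
for c,(a,b,d,e) in {'side':(220,400,320,530),'top':(230,340,120,520)}.items():
    f=save(c,c+'19.png');i=cv2.imread('pics/'+c+'19.png')[a:b,d:e];k=min(800/i.shape[1],600/i.shape[0]);cv2.imwrite('pics/'+c+'19z.png',cv2.resize(i,None,fx=k,fy=k,interpolation=cv2.INTER_CUBIC))
    for n,z in [('spacer_lower_mid',36),('spacer_pile_mid',12),('tray_upper_mid',17),('tray_bottom_mid',14),('mat_top',3),('small_jar_mid',57),('blue_cap_mid',22)]:
      for m in masks_of(c,n)[:1]:
        v,u=np.nonzero(m['pixels'])
        if len(u)<3: continue
        W=np.array([unproj(f,x,y,z)[:2] for x,y in zip(u,v)],np.float32);print(c,n,round(m['conf'],2),len(u),cv2.minAreaRect(W))
E
```

```text
clock: 34.55
eef_pos: [415.0, -149.7, 260.3]
tcp_rot: [-3.141, -0.001, 1.775]
contact_force: [0.5, 0.6, -0.4]
opening: 0.996
side spacer_lower_mid 0.78 1071 ((488.39239501953125, 52.431480407714844), (67.28248596191406, 144.46546936035156), 11.513137817382812)
side tray_bottom_mid 0.71 1297 ((481.9278869628906, 316.8240051269531), (152.55223083496094, 62.13090133666992), 75.24040985107422)
side small_jar_mid 0.8 371 ((580.6121215820312, 162.72024536132812), (65.6739501953125, 40.360687255859375), 54.32162094116211)
side blue_cap_mid 0.5 208 ((476.4584045410156, 197.09803771972656), (47.15635299682617, 36.11984634399414), 35.736270904541016)
top spacer_lower_mid 0.9 1750 ((482.68768310546875, 50.52906036376953), (69.42422485351562, 142.61875915527344), 13.12545108795166)
top tray_upper_mid 0.76 258 ((504.9622497558594, -391.68780517578125), (30.446773529052734, 57.92108917236328), 84.51606750488281)
top tray_bottom_mid 0.96 1225 ((476.51141357421875, 313.71734619140625), (153.04051208496094, 55.3207893371582), 75.5743637084961)
top mat_top 0.6 537 ((507.7278137207031, -396.46441650390625), (96.0443344116211, 62.873558044433594), 6.891664505004883)
top small_jar_mid 0.63 328 ((562.8032836914062, 149.10914611816406), (49.47813415527344, 41.78048324584961), 25.24047088623047)
top blue_cap_mid 0.78 243 ((468.3192443847656, 191.1397705078125), (39.96510696411133, 37.93110275268555), 61.66123962402344)
```

View pics/side19z.png

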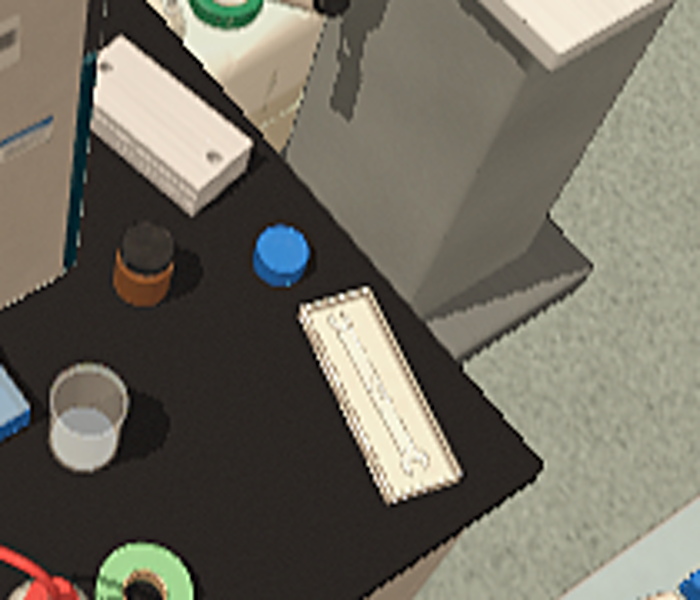

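View pics/top19z.png

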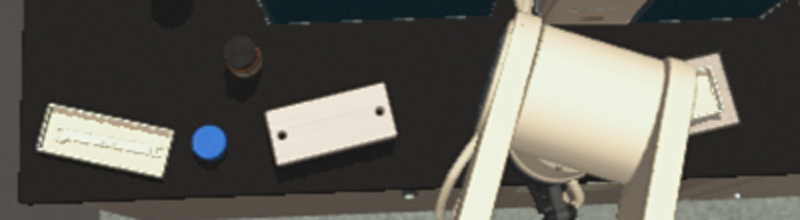

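Side and top views show a flush three-plate pile, the bottom tray with its spanner in place and the bystanders unmoved. Handing in.

Run:
```python
from rig import *
print(sign_off())
```

```text
the job is handed in; nothing more can be done
None
```

The job is done and handed in at about 35 s on the robot's clock, with no verdict reported. The steps were, in order:
- **Upper spacer:** laid on the lone spacer.
- **Upper tray:** set on the mat with its spanner inside.
- **Lower spacer:** laid on top of the pile.

I set the upper spacer back down once on the stack and regripped it higher, so the finger tips would clear the lone plate.

My last checks showed:
- **Pile:** it stands flush and square in the side and top pictures. Just before the last release, the held plate and the one below it agreed to about 1 mm.
- **Upper tray:** its middle was within about 2 mm of the mat's and about 0.7° off square, checked right after release. The arm partly hid it in the final top picture.
- **Bottom tray and bystanders:** the bottom tray holds its spanner. The tray, jar and blue cap measured within about 2 mm of their starting positions. I only judged the beaker by eye in the side picture.

**Disagreements:** the cameras put the pile's position 2–6 mm apart across the bench, roughly 483 mm from the top camera and 488 mm from the side one. I went by the relative fit seen in the wrist camera. When setting down the first spacer, the contact force reached about 29 N before release.

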